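Touch off a dry block and seat the checking probe

TASK

Take the orange-headed probe from its stand and find where the aluminium block really sits by touching it off: rest the side of the probe's steel pin gently on the block's upright face at the red mark for about half a second, then at the yellow mark, then at the blue mark. Then lower the probe gently all the way into the block's well, let it go standing there, and leave everything else where it is.

Things in the scene. Friction and masses are not known exactly. Their poses are not given: they have to be found in the camera images.
- probe: The loose probe, about 70 g: a round steel pin 10 mm in diameter and 45 mm long pointing down (its tip is tapered over the last 2.5 mm), under a square orange head 22 x 22 x 32 mm (45 to 77 mm above the tip). Origin at the pin's tip, z up along the pin, x and y square to the head's flats. It starts upright in one of the stand's two holes, head bottom 9 mm above the stand's top. Grip it by the head.
- probe_tip (a point): The lowest point of the probe's pin, on its axis.
- stand: Fixed grey stand, 70 (x) x 130 (y) x 45 mm high, origin at the centre of its underside. Two holes 12 mm wide and 36 mm deep at y = +35 and y = -35 mm; the probe is in one, the capped tube in the other.
- station: Fixed white dry-block station, 200 (x) x 210 (y) mm, origin at the centre of its underside, -x is the front. Flat deck 35 mm high; a console strip along the far edge, x = 65 to 100 mm, is 60 mm high. On the deck stands a rigid aluminium block. Pin against block or station: under 1 N may not register as a touch, over 15 N spoils the calibration and fails: stop at the first few newtons.
- block_nominal (a point): Point on the station's deck where the block's underside centre should be. The block, 60 (x) x 90 (y) x 45 mm high (top 80 mm above the table), is clamped but NOT accurately placed: its true centre is up to 5 mm off in x and in y and it is turned up to 0.06 rad either way, which no reading tells. Axes as the station's.
- red_nominal (a point): Nominal place of the red mark, at the top edge of the block's front face (x = -30 mm, y = +30 mm from the block's centre). Each mark is a painted stripe 12 mm wide running down the upright face and 11 mm in over the top edge, seen from above. It is off and turned with the block.
- yellow_nominal (a point): Nominal place of the yellow mark, top edge of the same front face (x = -30, y = -30 mm from the block's centre). Off and turned with the block.
- blue_nominal (a point): Nominal place of the blue mark, top edge of the block's left end face (x = 0, y = +45 mm from the block's centre). Off and turned with the block.
- well_nominal (a point): Nominal centre of the well's mouth: the single round hole in the middle of the block's top, 11.6 mm wide with a 2 mm chamfer, 32 mm deep (floor 48 mm above the table). Off with the block. The seated probe has its tip on the well's floor and its head bottom 13 mm above the block.
- tube: Bystander: loose clear tube, 10 mm diameter, green cap 18 mm wide, 60 mm tall in all, in the stand's other hole. Origin at its bottom.
- jar: Bystander: small jar with a yellow cap, 56 mm wide, 65 mm tall, origin at its bottom.
- bottle: Bystander: white bottle with a blue cap, 64 mm wide, 170 mm tall, origin at its bottom.
- kit_box: Bystander: white box with a blue band, 70 x 130 x 55 mm, origin at its bottom.
- tape: Bystander: white roll of tape lying flat, 76 mm wide, 19 mm high, origin at its bottom.
- eraser_pad: Bystander: blue pad, 50 x 90 x 18 mm, origin at its bottom.
There are look-alikes about, which are no part of the job. What is shaped like the probe but black is not meant.

How it is judged:
By the outcome, as a careful person would: the job done as asked, in the order asked, and still so for the second after the job is handed in, with the robot touching nothing.
It also fails if it takes over 70 s, if anything falls off the work surface, if the arm or the gripper's body presses on something with over 40 N, if the wrist force passes 120 N, or if a joint passes its speed limit or range.

ROBOT

A 7-joint arm with a two-finger parallel gripper is mounted at the origin on the work surface. World frame = base frame: x ahead of the robot, y to its left, z up, the work surface at z = 0. Lengths are in m, angles in rad, forces in N, time in s.
With the tool pointing down it reaches from about 0.425 to 0.875 m from the base axis. Payload 9.9 kg.
Tool frame: the origin (TCP) lies at the very end of the fingers, on their centre line; the grasp point (between the pads) lies 19 mm behind it; z points along the fingers, y is the direction in which the jaws open and shut (so a half turn about z gives the same grasp; the last joint's range is limited). The gripper opens to 85 mm and grips with 20 to 120 N. Pads are 22 mm wide; open, the fingers measure 114 mm over their backs; the gripper's body (76 mm by 85 mm) begins 54 mm behind the grasp point. The pads swing forward as they close: fully open they stand 13 mm farther back than shut.
Start: joints at [1.063, 0.576, 0.025, 1.437, -0.015, 1.129, -0.057], TCP at [0.278, -0.615, 0.231] pointing down, gripper open.
Joint ranges: [-2.76, 2.76], [-0.34, 2.15], [-1.52, 1.57], [0.19, 2.46], [-1.09, 4.23], [0.17, 1.99], [-2.82, 2.82]. Speed limits (rad/s): [2.22, 2.22, 3.01, 3.01, 3.14, 3.14, 3.14].

INTERFACE

Orientations are given as [roll, pitch, yaw] about the fixed x, y, z axes, in that order (R = Rz(yaw) Ry(pitch) Rx(roll)).
In Python, from rig import manip gives the robot as it stands.
- The arm moves only by the tool servo_tool, never from a script. Its argument "moves" is a list of rows, each an object of numbers: "jaw": the finger opening in cm, from 0 to 8.54; "dx", "dy", "dz": the shift along the tool's x, y, z in cm; "yaw": the turn about the tool's z in rad. In form: [{"jaw": .., "dx": .., "dy": .., "dz": .., "yaw": ..}, ...]. A call has exactly 10 rows; each row is the pose to reach, as a shift and turn from the pose commanded when the call began, along the tool's axes at that moment; what a row does not reach only later rows make up. A row lasts 1/10 s, in which the tool goes at most 50 mm and 8.59 degrees, less where a joint would pass 70% of its speed; a pose out of reach is approached as far as the arm can. A call with a gripper value outside its range is refused whole. The fingers move at their own pace and stop on an object; the grip force is fixed at half the most. Time passes only in rows, so rows that repeat a pose let the fingers close, or fill a call up. It gives the time, the measured TCP pose, the force and the opening at its end, in the units of the state.
- manip.observe(): the state, without advancing time (a new reading comes with each control period).
- manip.get_image(name): name is "scene" or "top" or "wrist"; returns (picture, depth): 480x640x3 uint8, red, green, blue; 480x640 float32, m along the optical axis (not along the pixel's ray), 0 where there is no reading.
- manip.camera_model(name): a dict with "K" (3x3 intrinsics, pixels), "pose" (4x4, takes a point from camera to world coordinates). Camera axes: x right, y up, looking along -z (the intrinsics and any distortion apply to the point x, -y, -z); pixel columns grow to the right and rows downward; lengths in m; the calibration is good to about 2 mm. A picture is of the moment at which its call begins: read the wrist's pose just before it. camera_model takes no time and is no camera call; for the wrist camera it gives the pose at the moment of the call.
- manip.sign_off(): hands the job in, once; it reports no verdict.
Trained networks look in the newest picture that a camera, given by its name, has taken for a name from the list of things; names that differ only in an ending like _2 or _b are one class to them, and where a whole thing is asked for, a point or a joint stands for the part that bears it (a point fixed in the world has none). Each returns a list of dicts, best first, with "score" (0 to 1); they miss things now and then, are a little off and sometimes report something else, mostly with a low value. They report only what shows in the picture. A call takes as long as a camera call. They do not tell look-alikes from the thing itself.
- manip.find_in(query, camera): "position" ([x, y, z] in m, in world coordinates, good to about 4 mm: the middle of the surface that is visible of it).
The state is a dict: "clock": time; "q": joint angles; "joint_velocities": joint speeds; "joint_efforts": joint torques, N m; "eef_pos": TCP position; "orientation": TCP orientation; "contact_force": force on the tool from outside, world axes, zero at the start; "wrist_torque": the same for the moment, N m; "width": finger opening in m.
Only numpy, scipy, OpenCV 4.12 (cv2) and the standard library are available. Lean on these libraries where they do the work, as an engineer would, in place of code of your own. Each camera call takes 0.05 s, during which the arm holds its last target.

## Working session

There is one attempt and no reset: what is moved stays moved. The work goes in short steps, Python scripts to look and compute and a tool call to move; the robot and the scene stay as the last step left them, time stands still between calls to the robot, and variables do not carry over. Pictures are saved under pics/ and viewed, and the job is handed in when it is done.

Besides the shell and the picture viewer there is one more tool, called after "Call:" as name(argument=value, ...), one argument or row to a line, values as JSON. servo_tool: Moves the arm, as the interface text tells. Its arguments: {"type":"object","properties":{"moves":{"type":"array","items":{"type":"object","properties":{"jaw":{"type":"number"},"dx":{"type":"number"},"dy":{"type":"number"},"dz":{"type":"number"},"yaw":{"type":"number"}}}}},"required":["moves"]}

```bash
ls; mkdir -p pics; cat > h.py <<'E'
from rig import manip
import numpy as np, cv2
def snap(name,tag):
    st=manip.observe(); cm=manip.camera_model(name)
    im,d=manip.get_image(name)
    cv2.imwrite(f'pics/{tag}.png',cv2.cvtColor(im,cv2.COLOR_RGB2BGR)); np.savez(f'pics/{tag}.npz',im=im,d=d,K=cm['K'],pose=cm['pose'])
    return im,d,cm
def unproj(u,v,z,K,P):
    K=np.array(K);P=np.array(P)
    p=np.array([(u-K[0,2])/K[0,0]*z,-(v-K[1,2])/K[1,1]*z,-z,1])
    return (P@p)[:3]
def proj(X,K,P):
    K=np.array(K);P=np.array(P)
    p=np.linalg.inv(P)@np.r_[X,1]; return K[0,0]*p[0]/-p[2]+K[0,2], K[1,1]*p[1]/p[2]*1+K[1,2]
E
python3 - <<'E'
from h import *
print(manip.observe())
for n in['scene','top']:
    im,d,cm=snap(n,n+'0'); print(n,np.round(cm['K'],1).tolist(),np.round(cm['pose'],3).tolist(),[k for k in cm])
for q in['probe','probe_tip','stand','station','block_nominal','red_nominal','yellow_nominal','blue_nominal','well_nominal','tube']:
    r=manip.find_in(q,'top'); print(q,[(np.round(a['position'],4).tolist(),round(a['score'],2)) for a in r])
E
```

```text
pics
{'clock': 0.0, 'q': array([ 1.06319049,  0.57649398,  0.02483197,  1.4379116 , -0.01501253,
        1.1290154 , -0.05647246]), 'joint_velocities': array([-0.000923  , -0.00140182, -0.00020393, -0.00110167,  0.00154708,
       -0.00028504, -0.00100377]), 'joint_efforts': array([-1.24508697e-03, -7.65753579e+01,  2.24952601e+00, -2.85950589e+01,
        1.50294718e-02,  1.28303695e-02,  4.13062276e-05]), 'eef_pos': array([ 0.27740773, -0.61485684,  0.23046675]), 'orientation': array([-3.13994990e+00,  6.69193581e-05,  4.23872280e-01]), 'contact_force': array([-0.0713315 ,  0.03939132, -1.11236933]), 'wrist_torque': array([-0.04717084,  0.02603607, -0.02044144]), 'width': 0.08532502169673536}
scene [[479.6, 0.0, 322.5], [0.0, 479.6, 240.4], [0.0, 0.0, 1.0]] [[0.583, -0.61, 0.537, 1.093], [0.812, 0.437, -0.386, -0.353], [0.0, 0.661, 0.75, 0.81], [0.0, 0.0, 0.0, 1.0]] ['K', 'pose']
top [[465.4, 0.0, 314.3], [0.0, 465.4, 246.3], [0.0, 0.0, 1.0]] [[0.007, 0.991, -0.133, 0.461], [-1.0, 0.007, -0.005, 0.018], [-0.004, 0.134, 0.991, 1.009], [0.0, 0.0, 0.0, 1.0]] ['K', 'pose']
probe [([0.4051, -0.3384, 0.0726], 0.55), ([0.5099, -0.2783, 0.0859], 0.44)]
probe_tip [([0.4045, -0.3385, 0.0787], 0.78), ([0.5164, -0.2816, 0.0882], 0.59)]
stand [([0.5025, -0.2424, 0.0447], 0.84), ([0.6736, -0.3435, 0.0146], 0.25)]
station [([0.5318, 0.0992, 0.0345], 0.72)]
block_nominal [([0.5338, 0.095, 0.0346], 0.95)]
red_nominal [([0.534, 0.0971, 0.0382], 0.75)]
yellow_nominal [([0.5394, 0.1014, 0.0346], 0.73), ([0.7678, 0.0884, 0.052], 0.5), ([0.5155, -0.2761, 0.0847], 0.22)]
blue_nominal [([0.5348, 0.096, 0.0356], 0.9), ([0.7369, -0.139, 0.0678], 0.17)]
well_nominal [([0.5299, 0.096, 0.0371], 0.56)]
tube [([0.4995, -0.2146, 0.0661], 0.62)]
```

View pics/top0.png

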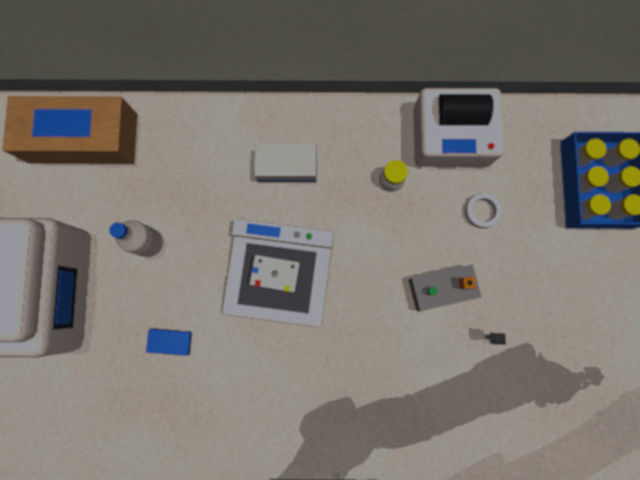

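View pics/scene0.png

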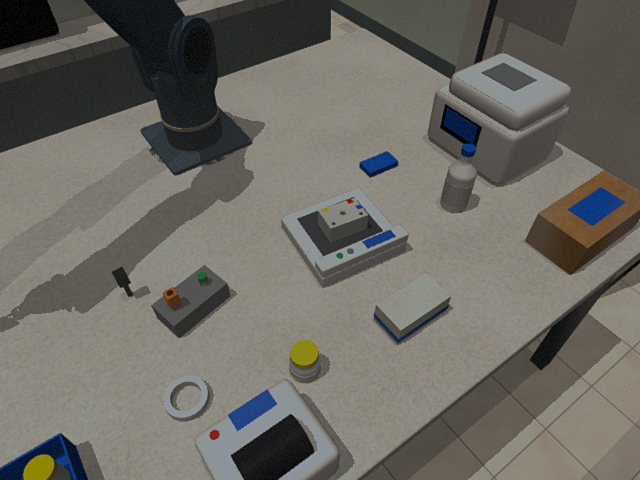

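```bash
cat > a.py <<'E'
from h import *
z=np.load('pics/top0.npz'); im,d,K,P=z['im'],z['d'],z['K'],z['pose']
vv,uu=np.mgrid[:480,:640]
pts=np.stack([(uu-K[0,2])/K[0,0]*d,-(vv-K[1,2])/K[1,1]*d,-d,np.ones_like(d)],-1)@P.T
W=pts[...,:3]
hsv=cv2.cvtColor(im,cv2.COLOR_RGB2HSV)
def reg(mask,name):
    w=W[mask]; print(name,len(w),np.round(np.median(w,0),4),np.round(w.min(0),4),np.round(w.max(0),4))
    r=cv2.minAreaRect(w[:,:2].astype(np.float32)*1000); print('  rect',np.round(r[0],1),np.round(r[1],1),round(r[2],1))
box=lambda u0,u1,v0,v1:(uu>=u0)&(uu<=u1)&(vv>=v0)&(vv<=v1)&(d>0)
reg(box(455,482,272,295)&(W[...,2]>.068),'probe head')
reg(box(400,490,260,315)&(abs(W[...,2]-.045)<.005),'stand top')
reg(box(215,340,215,330)&(abs(W[...,2]-.035)<.008),'deck')
reg(box(215,340,215,330)&(abs(W[...,2]-.060)<.006)&(vv<250),'console')
reg(box(240,310,250,300)&(abs(W[...,2]-.080)<.005),'block')
E
python3 a.py
```

```text
probe head 151 [ 0.515  -0.282   0.0849] [ 0.5045 -0.2948  0.0682] [ 0.5266 -0.2724  0.0903]
  rect [ 515.5 -283.7] [22.  22.5] 1.3
stand top 1897 [ 0.5055 -0.2471  0.0443] [ 0.4587 -0.3224  0.04  ] [ 0.5562 -0.1801  0.0498]
  rect [ 507.6 -251. ] [ 70. 132.] 13.2
deck 6501 [0.5047 0.0976 0.0342] [ 0.4263 -0.0126  0.0271] [0.6141 0.2147 0.0427]
  rect [519.2 101.3] [210.2 166.6] 83.1
console 1670 [0.6167 0.088  0.0591] [ 0.588  -0.0159  0.0541] [0.6461 0.1939 0.0651]
  rect [617.4  89. ] [209.5  35.4] 82.9
block 1311 [0.5317 0.1023 0.0791] [0.4963 0.0532 0.0751] [0.5681 0.1504 0.0847]
  rect [531.6 102.2] [90.2 60.4] 80.6
```

```bash
python3 - <<'E'
from h import *
cm=manip.camera_model('wrist');print(np.round(cm['K'],1).tolist(),np.round(cm['pose'],3).tolist())
E
```

```text
[[345.5, 0.0, 317.0], [0.0, 345.5, 243.8], [0.0, 0.0, 1.0]] [[0.411, 0.871, 0.27, 0.347], [-0.912, 0.393, 0.121, -0.584], [-0.001, -0.296, 0.955, 0.374], [0.0, 0.0, 0.0, 1.0]]
```

Call:
servo_tool(
  moves=[
    {"jaw": 8, "dx": 4, "dy": -2.3, "yaw": 0.05},
    {"jaw": 7, "dx": 8, "dy": -4.6, "yaw": 0.1},
    {"jaw": 6, "dx": 12, "dy": -6.9, "yaw": 0.15},
    {"jaw": 5, "dx": 16, "dy": -9.2, "yaw": 0.2},
    {"jaw": 5, "dx": 20, "dy": -11.5, "yaw": 0.2},
    {"jaw": 5, "dx": 24, "dy": -13.8, "yaw": 0.2},
    {"jaw": 5, "dx": 28, "dy": -16.1, "yaw": 0.2},
    {"jaw": 5, "dx": 32, "dy": -18.4, "yaw": 0.2},
    {"jaw": 5, "dx": 35.3, "dy": -20.4, "yaw": 0.2},
    {"jaw": 5, "dx": 35.3, "dy": -20.4, "yaw": 0.2},
  ],
)

```text
invalid input
```

Call:
servo_tool(
  moves=[
    {"jaw": 8, "dx": 4, "dy": -2.3, "dz": 0, "yaw": 0.05},
    {"jaw": 7, "dx": 8, "dy": -4.6, "dz": 0, "yaw": 0.1},
    {"jaw": 6, "dx": 12, "dy": -6.9, "dz": 0, "yaw": 0.15},
    {"jaw": 5, "dx": 16, "dy": -9.2, "dz": 0, "yaw": 0.2},
    {"jaw": 5, "dx": 20, "dy": -11.5, "dz": 0, "yaw": 0.2},
    {"jaw": 5, "dx": 24, "dy": -13.8, "dz": 0, "yaw": 0.2},
    {"jaw": 5, "dx": 28, "dy": -16.1, "dz": 0, "yaw": 0.2},
    {"jaw": 5, "dx": 32, "dy": -18.4, "dz": 0, "yaw": 0.2},
    {"jaw": 5, "dx": 35.3, "dy": -20.4, "dz": 0, "yaw": 0.2},
    {"jaw": 5, "dx": 35.3, "dy": -20.4, "dz": 0, "yaw": 0.2},
  ],
)

```text
clock: 1.6
eef_pos: [0.5195, -0.2776, 0.2313]
orientation: [-3.139, -0.003, 0.233]
contact_force: [-0.8, 0.5, 0.5]
width: 0.0499
```

```bash
python3 - <<'E'
from h import *
s=manip.observe();print(s['clock'],s['eef_pos'],s['orientation'],s['width'],s['contact_force'])
im,d,cm=snap('wrist','w1');print(np.round(cm['pose'],4).tolist())
E
```

```text
1.6 [ 0.51950333 -0.2776478   0.23126306] [-3.13896455e+00 -2.78442969e-03  2.32870150e-01] 0.049897052054080474 [-0.81124278  0.47143547  0.51150861]
[[0.2303, 0.9301, 0.2862, 0.593], [-0.9731, 0.2213, 0.064, -0.2606], [-0.0038, -0.2932, 0.956, 0.3742], [0.0, 0.0, 0.0, 1.0]]
```

View pics/w1.png

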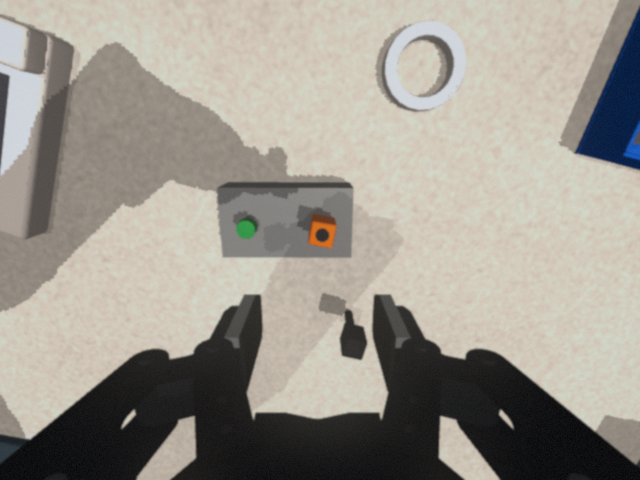

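The wrist view shows the orange probe at (322,234), the green-capped tube at (246,228), and the black look-alike at (352,335). The head is turned relative to the stand.

```bash
cat > b.py <<'E'
from h import *
import sys
z=np.load(f'pics/{sys.argv[1]}.npz'); im,d,K,P=z['im'],z['d'],z['K'],z['pose']
vv,uu=np.mgrid[:480,:640]
W=(np.stack([(uu-K[0,2])/K[0,0]*d,-(vv-K[1,2])/K[1,1]*d,-d,np.ones_like(d)],-1)@P.T)[...,:3]
hsv=cv2.cvtColor(im,cv2.COLOR_RGB2HSV)
m=(d>0)&(abs(W[...,0]-.5155)<.03)&(abs(W[...,1]+.283)<.03)
t=m&(W[...,2]>.08); w=W[t]
print(len(w),np.median(w,0))
# top face by reprojecting pixel on plane z=.086
r=cv2.minAreaRect(w[:,:2].astype(np.float32)*1000);print(r)
o=(hsv[...,0]<18)&(hsv[...,1]>150)&m
ys,xs=np.nonzero(t);print(xs.min(),xs.max(),ys.min(),ys.max())
c=im[205:265,290:350]; cv2.imwrite('pics/crop_%s.png'%sys.argv[1],cv2.cvtColor(cv2.resize(c,None,fx=10,fy=10,interpolation=cv2.INTER_NEAREST),cv2.COLOR_RGB2BGR))
s=(d>0)&(abs(W[...,2]-.045)<.004)&(abs(W[...,0]-.507)<.09)&(abs(W[...,1]+.25)<.09)
print('stand',cv2.minAreaRect(W[s][:,:2].astype(np.float32)*1000))
E
python3 b.py w1
```

```text
23363 [ 0.53296587 -0.28386717  0.31332545]
((524.03662109375, -282.9244079589844), (39.04304885864258, 61.39896774291992), 3.8585104942321777)
196 464 219 479
stand ((472.3261413574219, -255.58868408203125), (143.3162841796875, 130.173583984375), 13.07557201385498)
```

View pics/crop_w1.png

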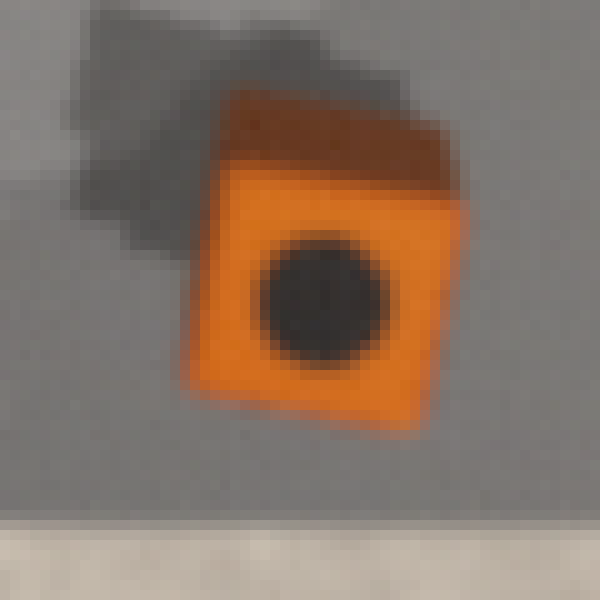

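```bash
cat >> h.py <<'E'
def onplane(u,v,zw,K,P):
    K=np.array(K);P=np.array(P)
    r=P[:3,:3]@np.array([(u-K[0,2])/K[0,0],-(v-K[1,2])/K[1,1],-1.]); return P[:3,3]+r*(zw-P[2,3])/r[2]
def totool(dw,yaw):
    c,s=np.cos(yaw),np.sin(yaw); return np.array([dw[0]*c+dw[1]*s, dw[0]*s-dw[1]*c])
E
python3 - <<'E'
from h import *
z=np.load('pics/w1.npz');K,P=z['K'],z['pose']
c=np.array([(225,165),(465,205),(425,430),(188,388)])/10+[290-.5,205-.5]
q=np.array([onplane(u,v,.086,K,P) for u,v in c]);print(q.round(4), q.mean(0))
for i in range(4):
    e=q[(i+1)%4]-q[i];print(np.linalg.norm(e),np.degrees(np.arctan2(e[1],e[0]))%90)
print(onplane(321.7,234.5,.086,K,P), z['d'][226,322],z['d'][246,322],z['d'][235,322])
m=q.mean(0); print(totool(m[:2]-[.5195,-.2776],.233), totool(m[:2]-[.5195,-.2776],.05))
E
```

```text
[[ 0.5255 -0.271   0.086 ]
 [ 0.5268 -0.2919  0.086 ]
 [ 0.5064 -0.2935  0.086 ]
 [ 0.5053 -0.2724  0.086 ]] [ 0.51602238 -0.28219925  0.086     ]
0.020879652619648605 3.6614051205227014
0.020516215026647532 4.416518082847006
0.021071788878769 2.8686674001693717
0.02022305506270693 3.888798310531255
[ 0.51578488 -0.28192188  0.086     ] 0.29818162 0.302183 0.29820788
[-0.0044456  0.003672 ] [-0.00370314  0.00441969]
```

```bash
python3 - <<'E'
from h import *
s=manip.observe();print(s['clock'],s['eef_pos'],s['orientation'],s['joint_velocities'].round(3),s['contact_force'])
E
```

```text
1.65 [ 0.51740152 -0.28097392  0.2312726 ] [-3.14062925e+00 -9.53026946e-04  2.29534072e-01] [ 0.052 -0.002  0.055  0.009  0.016  0.003  0.022] [-0.6369159  -0.94840676 -0.26600456]
```

Call:
servo_tool(
  moves=[
    {"jaw": 5, "dx": 0.05, "dy": -0.1, "dz": 1.5, "yaw": 0.05},
    {"jaw": 5, "dx": 0.05, "dy": -0.1, "dz": 3.5, "yaw": 0.1},
    {"jaw": 5, "dx": 0.05, "dy": -0.1, "dz": 6, "yaw": 0.16},
    {"jaw": 5, "dx": 0.05, "dy": -0.1, "dz": 8, "yaw": 0.16},
    {"jaw": 5, "dx": 0.05, "dy": -0.1, "dz": 10, "yaw": 0.16},
    {"jaw": 5, "dx": 0.05, "dy": -0.1, "dz": 11.5, "yaw": 0.16},
    {"jaw": 5, "dx": 0.05, "dy": -0.1, "dz": 12, "yaw": 0.16},
    {"jaw": 5, "dx": 0.05, "dy": -0.1, "dz": 12, "yaw": 0.16},
    {"jaw": 5, "dx": 0.05, "dy": -0.1, "dz": 12, "yaw": 0.16},
    {"jaw": 5, "dx": 0.05, "dy": -0.1, "dz": 12, "yaw": 0.16},
  ],
)

```text
clock: 2.65
eef_pos: [0.5161, -0.2836, 0.1122]
orientation: [3.141, -0.001, 0.063]
contact_force: [0.2, 0.2, 0.1]
width: 0.05
```

```bash
python3 - <<'E'
from h import *
s=manip.observe();print(s['clock'],s['eef_pos'],s['orientation'],s['joint_velocities'].round(3),s['contact_force'])
im,d,cm=snap('wrist','w2');print(np.round(cm['pose'],4).tolist())
E
```

```text
2.65 [ 0.51607898 -0.28358837  0.11224018] [ 3.14079716e+00 -1.26406991e-03  6.34373923e-02] [-0.003 -0.002 -0.001  0.004 -0.001 -0.003 -0.002] [0.22673239 0.21109828 0.07311054]
[[0.0629, 0.9536, 0.2943, 0.5916], [-0.998, 0.0602, 0.018, -0.2786], [-0.0005, -0.2949, 0.9555, 0.2551], [0.0, 0.0, 0.0, 1.0]]
```

View pics/w2.png

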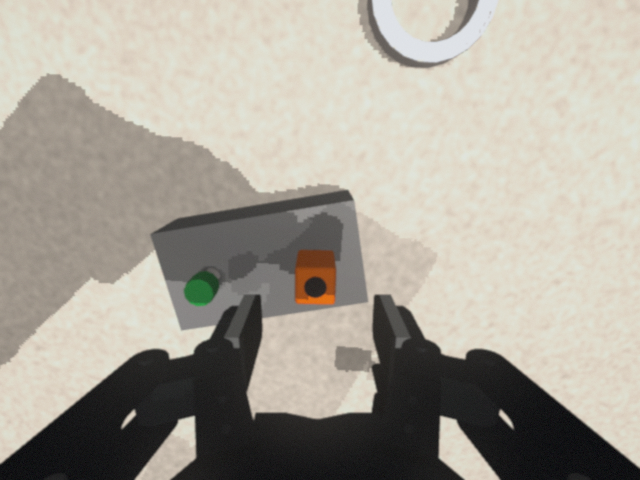

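```bash
python3 - <<'E'
from h import *
z=np.load('pics/w2.npz');K,P=z['K'],z['pose']
for c in[(315,287),(296,274),(334,274),(336,303),(296,303)]: print(onplane(*c,.086,K,P))
E
```

```text
[ 0.5153438  -0.28231495  0.086     ]
[ 0.52214848 -0.27187618  0.086     ]
[ 0.52341092 -0.29184088  0.086     ]
[ 0.50665891 -0.29422609  0.086     ]
[ 0.50529251 -0.27263595  0.086     ]
```

Call:
servo_tool(
  moves=[
    {"jaw": 5, "dx": -0.05, "dy": -0.1, "dz": 1.5, "yaw": 0},
    {"jaw": 5, "dx": -0.05, "dy": -0.1, "dz": 3, "yaw": 0},
    {"jaw": 5, "dx": -0.05, "dy": -0.1, "dz": 4.5, "yaw": 0},
    {"jaw": 5, "dx": -0.05, "dy": -0.1, "dz": 5.4, "yaw": 0},
    {"jaw": 5, "dx": -0.05, "dy": -0.1, "dz": 5.7, "yaw": 0},
    {"jaw": 5, "dx": -0.05, "dy": -0.1, "dz": 5.7, "yaw": 0},
    {"jaw": 4, "dx": -0.05, "dy": -0.1, "dz": 5.7, "yaw": 0},
    {"jaw": 3, "dx": -0.05, "dy": -0.1, "dz": 5.7, "yaw": 0},
    {"jaw": 2.4, "dx": -0.05, "dy": -0.1, "dz": 5.7, "yaw": 0},
    {"jaw": 2.1, "dx": -0.05, "dy": -0.1, "dz": 5.7, "yaw": 0},
  ],
)

```text
clock: 3.7
eef_pos: [0.5154, -0.2823, 0.0548]
orientation: [3.141, -0.001, 0.064]
contact_force: [-0.2, -0.5, 3.8]
width: 0.0219
```

Call:
servo_tool(
  moves=[
    {"jaw": 1.8, "dx": 0, "dy": 0, "dz": 0, "yaw": 0},
    {"jaw": 1.5, "dx": 0, "dy": 0, "dz": 0, "yaw": 0},
    {"jaw": 1, "dx": 0, "dy": 0, "dz": 0, "yaw": 0},
    {"jaw": 1, "dx": 0, "dy": 0, "dz": 0, "yaw": 0},
    {"jaw": 1, "dx": 0, "dy": 0, "dz": 0, "yaw": 0},
    {"jaw": 1, "dx": 0, "dy": 0, "dz": 0, "yaw": 0},
    {"jaw": 1, "dx": 0, "dy": 0, "dz": -0.3, "yaw": 0},
    {"jaw": 1, "dx": 0, "dy": 0, "dz": -0.8, "yaw": 0},
    {"jaw": 1, "dx": 0, "dy": 0, "dz": -1.4, "yaw": 0},
    {"jaw": 1, "dx": 0, "dy": 0, "dz": -2, "yaw": 0},
  ],
)

```text
clock: 4.7
eef_pos: [0.5152, -0.2821, 0.0748]
orientation: [3.142, 0.0, 0.064]
contact_force: [0.2, -0.1, -0.7]
width: 0.021
```

Call:
servo_tool(
  moves=[
    {"jaw": 1, "dx": 0, "dy": 0, "dz": -2.5, "yaw": 0},
    {"jaw": 1, "dx": 0, "dy": 0, "dz": -5.5, "yaw": 0},
    {"jaw": 1, "dx": -0.2, "dy": -1, "dz": -8.5, "yaw": 0.03},
    {"jaw": 1, "dx": -0.6, "dy": -4, "dz": -9.5, "yaw": 0.07},
    {"jaw": 1, "dx": -1, "dy": -8, "dz": -9.5, "yaw": 0.11},
    {"jaw": 1, "dx": -1.4, "dy": -12.5, "dz": -9.5, "yaw": 0.15},
    {"jaw": 1, "dx": -1.8, "dy": -17, "dz": -9.5, "yaw": 0.19},
    {"jaw": 1, "dx": -2.2, "dy": -21.5, "dz": -9.5, "yaw": 0.22},
    {"jaw": 1, "dx": -2.6, "dy": -26, "dz": -9.5, "yaw": 0.228},
    {"jaw": 1, "dx": -3, "dy": -30.5, "dz": -9.5, "yaw": 0.228},
  ],
)

```text
clock: 5.7
eef_pos: [0.4653, 0.022, 0.1699]
orientation: [-3.141, -0.001, -0.165]
contact_force: [2.1, 1.6, -1.2]
width: 0.0211
```

Call:
servo_tool(
  moves=[
    {"jaw": 1, "dx": -1, "dy": -3, "dz": 0, "yaw": 0},
    {"jaw": 1, "dx": -2, "dy": -6, "dz": 0, "yaw": 0},
    {"jaw": 1, "dx": -2.5, "dy": -8, "dz": 0, "yaw": 0},
    {"jaw": 1, "dx": -2.8, "dy": -9.1, "dz": 0, "yaw": 0},
    {"jaw": 1, "dx": -2.8, "dy": -9.1, "dz": 0, "yaw": 0},
    {"jaw": 1, "dx": -2.8, "dy": -9.1, "dz": 0, "yaw": 0},
    {"jaw": 1, "dx": -2.8, "dy": -9.1, "dz": 0, "yaw": 0},
    {"jaw": 1, "dx": -2.8, "dy": -9.1, "dz": 0, "yaw": 0},
    {"jaw": 1, "dx": -2.8, "dy": -9.1, "dz": 0, "yaw": 0},
    {"jaw": 1, "dx": -2.8, "dy": -9.1, "dz": 0, "yaw": 0},
  ],
)

```text
clock: 6.7
eef_pos: [0.4531, 0.1143, 0.1693]
orientation: [3.142, 0.0, -0.165]
contact_force: [-0.6, 0.1, -1.0]
width: 0.0215
```

```bash
python3 - <<'E'
from h import *
s=manip.observe();print(s['clock'],s['eef_pos'],s['orientation'],s['joint_velocities'].round(3),s['contact_force'],s['wrist_torque'])
im,d,cm=snap('wrist','w3');print(np.round(cm['pose'],4).tolist())
s=manip.observe();print(s['clock'],s['eef_pos'],s['contact_force'],s['wrist_torque'])
E
```

```text
6.7 [0.45310557 0.11425054 0.16928827] [ 3.14152290e+00  4.23442492e-05 -1.65002457e-01] [-0.004  0.001 -0.002 -0.001  0.    -0.001 -0.001] [-0.56700833  0.05398144 -0.99122261] [-0.02953155 -0.01386653 -0.06164422]
[[-0.1648, 0.9421, 0.2922, 0.5279], [-0.9863, -0.1569, -0.0502, 0.1018], [-0.0015, -0.2965, 0.955, 0.312], [0.0, 0.0, 0.0, 1.0]]
6.75 [0.45307559 0.11440349 0.16929323] [ 0.15929644 -0.35964542 -1.10863964] [-0.02943674  0.01707333 -0.03110968]
```

View pics/w3.png

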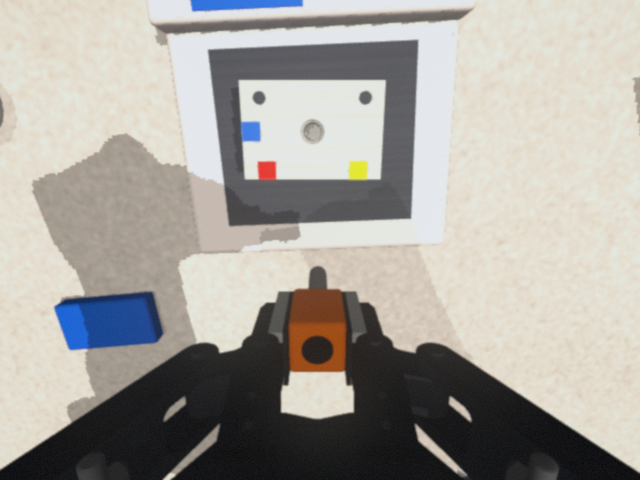

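```bash
cat > c.py <<'E'
from h import *
z=np.load('pics/w3.npz');im,d,K,P=z['im'],z['d'],z['K'],z['pose']
hsv=cv2.cvtColor(im,cv2.COLOR_RGB2HSV)
vv,uu=np.mgrid[:480,:640]
W=(np.stack([(uu-K[0,2])/K[0,0]*d,-(vv-K[1,2])/K[1,1]*d,-d,np.ones_like(d)],-1)@P.T)[...,:3]
b=(d>0)&(abs(W[...,2]-.080)<.006)&(abs(vv-130)<70)&(uu>200)&(uu<420)
print('z',np.median(W[b][:,2]))
m=b.astype(np.uint8); cs,_=cv2.findContours(m,cv2.RETR_EXTERNAL,cv2.CHAIN_APPROX_NONE); c=max(cs,key=cv2.contourArea)
q=np.array([onplane(u,v,.08,K,P)[:2] for [[u,v]] in c]).astype(np.float32)*1000
r=cv2.minAreaRect(q);print('rect',r)
def col(name,h0,h1):
    k=(hsv[...,0]>=h0)&(hsv[...,0]<=h1)&(hsv[...,1]>120)&(hsv[...,2]>120)&b
    u,v=uu[k].mean(),vv[k].mean(); p=onplane(u,v,.08,K,P); print(name,k.sum(),(u,v),p); return p
R=col('red',0,6);Y=col('yellow',24,34);B=col('blue',100,125)
print('well',onplane(313,131,.08,K,P))
dv=R-Y;print('yaw from marks',np.arctan2(dv[1],dv[0])-np.pi/2,np.linalg.norm(dv))
print('pintip', onplane(318,268,.123,K,P), d[300,318],d[272,318],d[350,318])
cv2.imwrite('pics/c3.png',cv2.cvtColor(cv2.resize(im[60:290,220:410],None,fx=3,fy=2.6),cv2.COLOR_RGB2BGR))
E
python3 c.py
```

```text
z 0.08011624302108163
rect ((531.8887939453125, 105.15565490722656), (90.25151824951172, 59.41858673095703), 80.5259017944336)
red 295 (np.float64(266.6406779661017), np.float64(169.9457627118644)) [0.51263879 0.13838049 0.08      ]
yellow 291 (np.float64(357.8144329896907), np.float64(169.96219931271477)) [0.50272786 0.07906668 0.08      ]
blue 337 (np.float64(250.0979228486647), np.float64(131.02373887240356)) [0.53828522 0.14374321 0.08      ]
well [0.53167816 0.10410915 0.08      ]
yaw from marks -0.16556368249583864 0.06013613221573704
pintip [0.45528747 0.11362492 0.123     ] 0.1437266 0.1893854 0.12930295
```

View pics/c3.png

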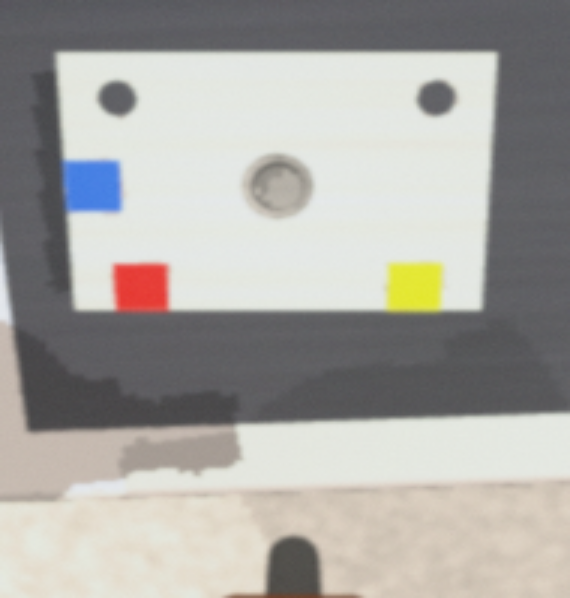

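Call:
servo_tool(
  moves=[
    {"jaw": 1, "dx": 0.5, "dy": -1.5, "dz": 1, "yaw": 0},
    {"jaw": 1, "dx": 1.5, "dy": -3, "dz": 2.5, "yaw": 0},
    {"jaw": 1, "dx": 2.2, "dy": -3.35, "dz": 4.5, "yaw": 0},
    {"jaw": 1, "dx": 2.5, "dy": -3.35, "dz": 6, "yaw": 0},
    {"jaw": 1, "dx": 2.8, "dy": -3.35, "dz": 6.8, "yaw": 0},
    {"jaw": 1, "dx": 3, "dy": -3.35, "dz": 6.8, "yaw": 0},
    {"jaw": 1, "dx": 3.2, "dy": -3.35, "dz": 6.8, "yaw": 0},
    {"jaw": 1, "dx": 3.4, "dy": -3.35, "dz": 6.8, "yaw": 0},
    {"jaw": 1, "dx": 3.5, "dy": -3.35, "dz": 6.8, "yaw": 0},
    {"jaw": 1, "dx": 3.5, "dy": -3.35, "dz": 6.8, "yaw": 0},
  ],
)

```text
clock: 7.75
eef_pos: [0.4934, 0.1421, 0.1018]
orientation: [-3.141, -0.001, -0.164]
contact_force: [0.8, 0.0, -1.0]
width: 0.0208
```

```bash
cat > t.py <<'E'
from h import *
import sys
im,d,cm=snap('wrist',sys.argv[1])
s=manip.observe()
c,y=np.array([.5318,.1048]),-.1655
r=s['eef_pos'][:2]-c; ex=np.array([np.cos(y),np.sin(y)]);ey=np.array([-ex[1],ex[0]])
print(s['clock'],s['eef_pos'].round(4),s['orientation'].round(4),'blk',(r@ex*1000).round(2),(r@ey*1000).round(2),'F',s['contact_force'].round(2),'Fblk',(s['contact_force'][:2]@ex).round(2),(s['contact_force'][:2]@ey).round(2),'T',s['wrist_torque'].round(3))
E
python3 t.py w4
```

```text
7.8 [0.4932 0.1421 0.1017] [-3.1412e+00 -6.0000e-04 -1.6430e-01] blk -44.21 30.4 F [ 0.19 -0.29  0.02] Fblk 0.24 -0.25 T [ 0.016  0.007 -0.015]
```

View pics/w4.png

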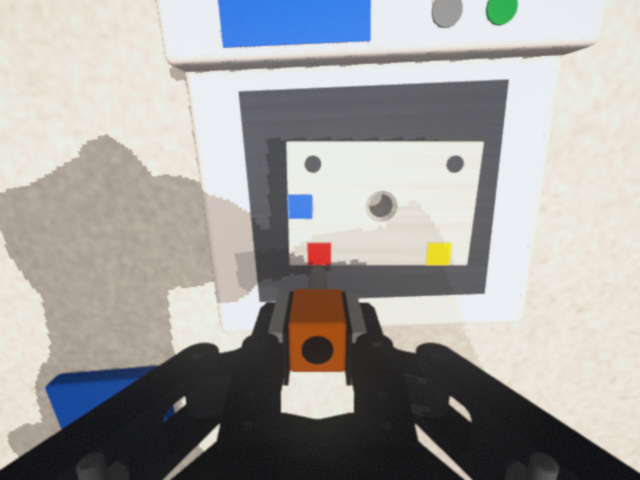

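Call:
servo_tool(
  moves=[
    {"jaw": 1, "dx": 0.1, "dy": 0, "dz": 0, "yaw": 0},
    {"jaw": 1, "dx": 0.2, "dy": 0, "dz": 0, "yaw": 0},
    {"jaw": 1, "dx": 0.3, "dy": 0, "dz": 0, "yaw": 0},
    {"jaw": 1, "dx": 0.38, "dy": 0, "dz": 0, "yaw": 0},
    {"jaw": 1, "dx": 0.46, "dy": 0, "dz": 0, "yaw": 0},
    {"jaw": 1, "dx": 0.52, "dy": 0, "dz": 0, "yaw": 0},
    {"jaw": 1, "dx": 0.58, "dy": 0, "dz": 0, "yaw": 0},
    {"jaw": 1, "dx": 0.6, "dy": 0, "dz": 0, "yaw": 0},
    {"jaw": 1, "dx": 0.6, "dy": 0, "dz": 0, "yaw": 0},
    {"jaw": 1, "dx": 0.6, "dy": 0, "dz": 0, "yaw": 0},
  ],
)

```text
clock: 8.8
eef_pos: [0.4989, 0.141, 0.1013]
orientation: [3.142, 0.0, -0.164]
contact_force: [-0.3, -0.6, -1.3]
width: 0.0212
```

```bash
python3 t.py w5; python3 - <<'E'
import cv2
i=cv2.imread('pics/w5.png'); cv2.imwrite('pics/c5.png',cv2.resize(i[210:310,260:380],None,fx=6,fy=5.5,interpolation=cv2.INTER_CUBIC))
E
```

```text
8.85 [0.4989 0.141  0.1013] [ 3.1416e+00  1.0000e-04 -1.6420e-01] blk -38.41 30.33 F [ 0.85 -1.03 -1.04] Fblk 1.01 -0.87 T [-0.048 -0.035  0.03 ]
```

View pics/c5.png

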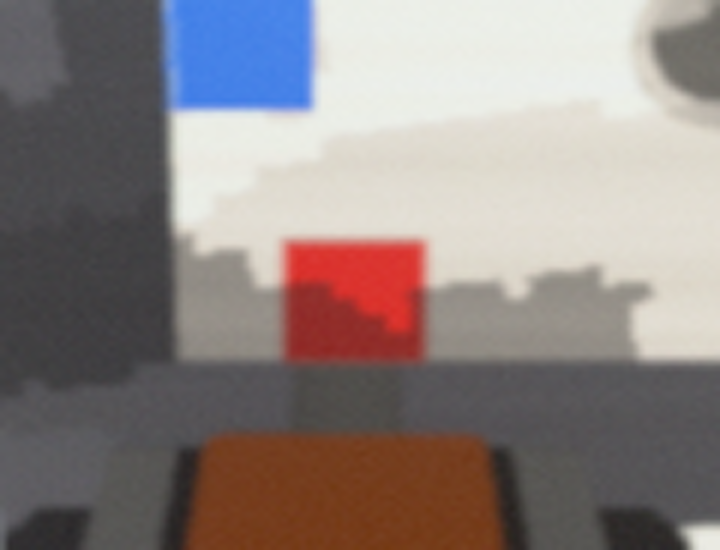

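Call:
servo_tool(
  moves=[
    {"jaw": 1, "dx": 0.02, "dy": 0, "dz": 0, "yaw": 0},
    {"jaw": 1, "dx": 0.04, "dy": 0, "dz": 0, "yaw": 0},
    {"jaw": 1, "dx": 0.06, "dy": 0, "dz": 0, "yaw": 0},
    {"jaw": 1, "dx": 0.08, "dy": 0, "dz": 0, "yaw": 0},
    {"jaw": 1, "dx": 0.1, "dy": 0, "dz": 0, "yaw": 0},
    {"jaw": 1, "dx": 0.12, "dy": 0, "dz": 0, "yaw": 0},
    {"jaw": 1, "dx": 0.12, "dy": 0, "dz": 0, "yaw": 0},
    {"jaw": 1, "dx": 0.12, "dy": 0, "dz": 0, "yaw": 0},
    {"jaw": 1, "dx": 0.12, "dy": 0, "dz": 0, "yaw": 0},
    {"jaw": 1, "dx": 0.12, "dy": 0, "dz": 0, "yaw": 0},
  ],
)

```text
clock: 9.85
eef_pos: [0.5001, 0.1409, 0.1013]
orientation: [-3.142, -0.0, -0.164]
contact_force: [-0.4, -0.3, -1.5]
width: 0.0212
```

```bash
python3 t.py w6
```

```text
9.9 [0.5002 0.1409 0.1013] [-3.1415 -0.     -0.1642] blk -37.13 30.36 F [-0.21 -0.18 -1.18] Fblk -0.18 -0.21 T [-0.01   0.017  0.005]
```

Call:
servo_tool(
  moves=[
    {"jaw": 1, "dx": 0.02, "dy": 0, "dz": 0, "yaw": 0},
    {"jaw": 1, "dx": 0.03, "dy": 0, "dz": 0, "yaw": 0},
    {"jaw": 1, "dx": 0.04, "dy": 0, "dz": 0, "yaw": 0},
    {"jaw": 1, "dx": 0.05, "dy": 0, "dz": 0, "yaw": 0},
    {"jaw": 1, "dx": 0.06, "dy": 0, "dz": 0, "yaw": 0},
    {"jaw": 1, "dx": 0.07, "dy": 0, "dz": 0, "yaw": 0},
    {"jaw": 1, "dx": 0.07, "dy": 0, "dz": 0, "yaw": 0},
    {"jaw": 1, "dx": 0.07, "dy": 0, "dz": 0, "yaw": 0},
    {"jaw": 1, "dx": 0.07, "dy": 0, "dz": 0, "yaw": 0},
    {"jaw": 1, "dx": 0.07, "dy": 0, "dz": 0, "yaw": 0},
  ],
)

```text
clock: 10.9
eef_pos: [0.5009, 0.1407, 0.1013]
orientation: [-3.142, -0.0, -0.164]
contact_force: [-1.0, -0.9, -0.8]
width: 0.0215
```

```bash
python3 t.py w7
```

```text
10.95 [0.5009 0.1407 0.1013] [-3.1416 -0.     -0.1642] blk -36.44 30.34 F [-0.09 -0.43 -0.49] Fblk -0.02 -0.44 T [ 0.041 -0.002 -0.042]
```

Call:
servo_tool(
  moves=[
    {"jaw": 1, "dx": 0.01, "dy": 0, "dz": 0, "yaw": 0},
    {"jaw": 1, "dx": 0.02, "dy": 0, "dz": 0, "yaw": 0},
    {"jaw": 1, "dx": 0.03, "dy": 0, "dz": 0, "yaw": 0},
    {"jaw": 1, "dx": 0.04, "dy": 0, "dz": 0, "yaw": 0},
    {"jaw": 1, "dx": 0.05, "dy": 0, "dz": 0, "yaw": 0},
    {"jaw": 1, "dx": 0.06, "dy": 0, "dz": 0, "yaw": 0},
    {"jaw": 1, "dx": 0.06, "dy": 0, "dz": 0, "yaw": 0},
    {"jaw": 1, "dx": 0.06, "dy": 0, "dz": 0, "yaw": 0},
    {"jaw": 1, "dx": 0.06, "dy": 0, "dz": 0, "yaw": 0},
    {"jaw": 1, "dx": 0.06, "dy": 0, "dz": 0, "yaw": 0},
  ],
)

```text
clock: 11.95
eef_pos: [0.5014, 0.1407, 0.1013]
orientation: [-3.142, 0.0, -0.164]
contact_force: [0.4, -0.6, -1.4]
width: 0.0211
```

```bash
python3 t.py w8
```

```text
12.0 [0.5014 0.1406 0.1013] [ 3.1416  0.     -0.1642] blk -35.85 30.33 F [0.42 0.69 0.43] Fblk 0.3 0.75 T [0.016 0.001 0.037]
```

Call:
servo_tool(
  moves=[
    {"jaw": 1, "dx": 0.01, "dy": 0, "dz": 0, "yaw": 0},
    {"jaw": 1, "dx": 0.02, "dy": 0, "dz": 0, "yaw": 0},
    {"jaw": 1, "dx": 0.03, "dy": 0, "dz": 0, "yaw": 0},
    {"jaw": 1, "dx": 0.04, "dy": 0, "dz": 0, "yaw": 0},
    {"jaw": 1, "dx": 0.05, "dy": 0, "dz": 0, "yaw": 0},
    {"jaw": 1, "dx": 0.05, "dy": 0, "dz": 0, "yaw": 0},
    {"jaw": 1, "dx": 0.05, "dy": 0, "dz": 0, "yaw": 0},
    {"jaw": 1, "dx": 0.05, "dy": 0, "dz": 0, "yaw": 0},
    {"jaw": 1, "dx": 0.05, "dy": 0, "dz": 0, "yaw": 0},
    {"jaw": 1, "dx": 0.05, "dy": 0, "dz": 0, "yaw": 0},
  ],
)

```text
clock: 13.0
eef_pos: [0.5019, 0.1406, 0.1013]
orientation: [-3.142, -0.0, -0.164]
contact_force: [-0.3, -0.4, -1.1]
width: 0.021
```

```bash
python3 t.py w9
```

```text
13.05 [0.5019 0.1406 0.1013] [-3.1416  0.     -0.1642] blk -35.37 30.37 F [-0.62 -0.41 -0.62] Fblk -0.54 -0.51 T [-0.011 -0.017 -0.046]
```

Call:
servo_tool(
  moves=[
    {"jaw": 1, "dx": 0.01, "dy": 0, "dz": 0, "yaw": 0},
    {"jaw": 1, "dx": 0.02, "dy": 0, "dz": 0, "yaw": 0},
    {"jaw": 1, "dx": 0.03, "dy": 0, "dz": 0, "yaw": 0},
    {"jaw": 1, "dx": 0.04, "dy": 0, "dz": 0, "yaw": 0},
    {"jaw": 1, "dx": 0.05, "dy": 0, "dz": 0, "yaw": 0},
    {"jaw": 1, "dx": 0.05, "dy": 0, "dz": 0, "yaw": 0},
    {"jaw": 1, "dx": 0.05, "dy": 0, "dz": 0, "yaw": 0},
    {"jaw": 1, "dx": 0.05, "dy": 0, "dz": 0, "yaw": 0},
    {"jaw": 1, "dx": 0.05, "dy": 0, "dz": 0, "yaw": 0},
    {"jaw": 1, "dx": 0.05, "dy": 0, "dz": 0, "yaw": 0},
  ],
)

```text
clock: 14.05
eef_pos: [0.5022, 0.1405, 0.1013]
orientation: [3.142, 0.0, -0.164]
contact_force: [-2.1, 0.4, 0.8]
width: 0.021
```

```bash
python3 t.py w10; python3 - <<'E'
import cv2
i=cv2.imread('pics/w10.png'); cv2.imwrite('pics/c10.png',cv2.resize(i[210:310,260:380],None,fx=6,fy=5.5,interpolation=cv2.INTER_CUBIC))
E
```

```text
14.1 [0.5023 0.1405 0.1013] [ 3.1415e+00  3.0000e-04 -1.6420e-01] blk -35.02 30.33 F [-2.17  0.43  0.  ] Fblk -2.21 0.06 T [0.141 0.566 0.033]
```

View pics/c10.png

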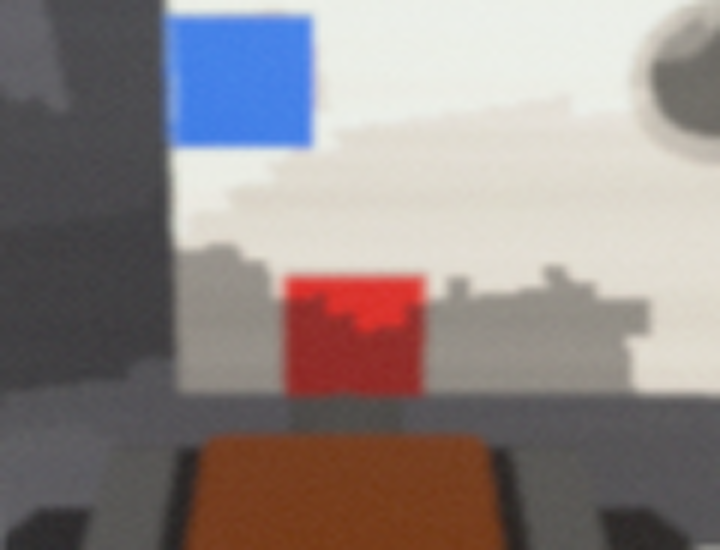

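Call:
servo_tool(
  moves=[
    {"jaw": 1, "dx": 0.01, "dy": 0, "dz": 0, "yaw": 0},
    {"jaw": 1, "dx": 0.01, "dy": 0, "dz": 0, "yaw": 0},
    {"jaw": 1, "dx": 0.01, "dy": 0, "dz": 0, "yaw": 0},
    {"jaw": 1, "dx": 0.01, "dy": 0, "dz": 0, "yaw": 0},
    {"jaw": 1, "dx": 0.01, "dy": 0, "dz": 0, "yaw": 0},
    {"jaw": 1, "dx": 0.01, "dy": 0, "dz": 0, "yaw": 0},
    {"jaw": 1, "dx": 0.01, "dy": 0, "dz": 0, "yaw": 0},
    {"jaw": 1, "dx": 0.01, "dy": 0, "dz": 0, "yaw": 0},
    {"jaw": 1, "dx": 0.01, "dy": 0, "dz": 0, "yaw": 0},
    {"jaw": 1, "dx": 0.01, "dy": 0, "dz": 0, "yaw": 0},
  ],
)

```text
clock: 15.1
eef_pos: [0.5024, 0.1405, 0.1013]
orientation: [3.142, 0.0, -0.164]
contact_force: [-4.0, 0.8, 0.5]
width: 0.0211
```

```bash
python3 t.py w11
```

```text
15.15 [0.5024 0.1405 0.1013] [ 3.1416e+00  3.0000e-04 -1.6410e-01] blk -34.9 30.34 F [-4.3   1.27  0.63] Fblk -4.45 0.54 T [0.231 1.036 0.037]
```

Call:
servo_tool(
  moves=[
    {"jaw": 1, "dx": -0.2, "dy": 0, "dz": 0, "yaw": 0},
    {"jaw": 1, "dx": -0.5, "dy": 0, "dz": 0, "yaw": 0},
    {"jaw": 1, "dx": -0.6, "dy": 1.5, "dz": 0, "yaw": 0},
    {"jaw": 1, "dx": -0.6, "dy": 3, "dz": 0, "yaw": 0},
    {"jaw": 1, "dx": -0.6, "dy": 4.5, "dz": 0, "yaw": 0},
    {"jaw": 1, "dx": -0.6, "dy": 5.6, "dz": 0, "yaw": 0},
    {"jaw": 1, "dx": -0.5, "dy": 6, "dz": 0, "yaw": 0},
    {"jaw": 1, "dx": -0.35, "dy": 6, "dz": 0, "yaw": 0},
    {"jaw": 1, "dx": -0.22, "dy": 6, "dz": 0, "yaw": 0},
    {"jaw": 1, "dx": -0.2, "dy": 6, "dz": 0, "yaw": 0},
  ],
)

```text
clock: 16.15
eef_pos: [0.4911, 0.0823, 0.1013]
orientation: [-3.141, -0.0, -0.163]
contact_force: [0.3, -1.1, -0.9]
width: 0.0212
```

```bash
python3 t.py w12; python3 - <<'E'
import cv2
i=cv2.imread('pics/w12.png'); cv2.imwrite('pics/c12.png',cv2.resize(i[210:310,260:380],None,fx=6,fy=5.5,interpolation=cv2.INTER_CUBIC))
E
```

```text
16.2 [0.491  0.0823 0.1012] [-3.1413e+00 -1.0000e-04 -1.6320e-01] blk -36.52 -28.95 F [-0.04  0.77 -1.99] Fblk -0.17 0.75 T [-0.02  -0.023  0.064]
```

View pics/c12.png

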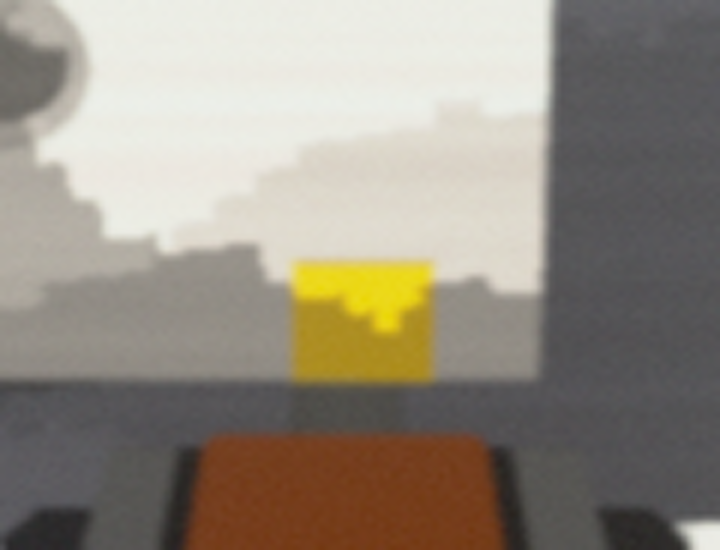

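Call:
servo_tool(
  moves=[
    {"jaw": 1, "dx": 0.01, "dy": 0.03, "dz": 0, "yaw": 0},
    {"jaw": 1, "dx": 0.02, "dy": 0.05, "dz": 0, "yaw": 0},
    {"jaw": 1, "dx": 0.04, "dy": 0.05, "dz": 0, "yaw": 0},
    {"jaw": 1, "dx": 0.06, "dy": 0.05, "dz": 0, "yaw": 0},
    {"jaw": 1, "dx": 0.08, "dy": 0.05, "dz": 0, "yaw": 0},
    {"jaw": 1, "dx": 0.09, "dy": 0.05, "dz": 0, "yaw": 0},
    {"jaw": 1, "dx": 0.1, "dy": 0.05, "dz": 0, "yaw": 0},
    {"jaw": 1, "dx": 0.1, "dy": 0.05, "dz": 0, "yaw": 0},
    {"jaw": 1, "dx": 0.1, "dy": 0.05, "dz": 0, "yaw": 0},
    {"jaw": 1, "dx": 0.1, "dy": 0.05, "dz": 0, "yaw": 0},
  ],
)

```text
clock: 17.2
eef_pos: [0.4916, 0.0809, 0.1013]
orientation: [3.142, 0.0, -0.164]
contact_force: [-0.1, 0.7, -0.0]
width: 0.0213
```

```bash
python3 t.py w13
```

```text
17.25 [0.4917 0.0809 0.1013] [-3.1416 -0.     -0.1642] blk -35.67 -30.14 F [ 0.4   0.48 -1.07] Fblk 0.32 0.54 T [ 0.049 -0.006 -0.032]
```

Call:
servo_tool(
  moves=[
    {"jaw": 1, "dx": 0.01, "dy": 0, "dz": 0, "yaw": 0},
    {"jaw": 1, "dx": 0.02, "dy": 0, "dz": 0, "yaw": 0},
    {"jaw": 1, "dx": 0.03, "dy": 0, "dz": 0, "yaw": 0},
    {"jaw": 1, "dx": 0.04, "dy": 0, "dz": 0, "yaw": 0},
    {"jaw": 1, "dx": 0.05, "dy": 0, "dz": 0, "yaw": 0},
    {"jaw": 1, "dx": 0.05, "dy": 0, "dz": 0, "yaw": 0},
    {"jaw": 1, "dx": 0.05, "dy": 0, "dz": 0, "yaw": 0},
    {"jaw": 1, "dx": 0.05, "dy": 0, "dz": 0, "yaw": 0},
    {"jaw": 1, "dx": 0.05, "dy": 0, "dz": 0, "yaw": 0},
    {"jaw": 1, "dx": 0.05, "dy": 0, "dz": 0, "yaw": 0},
  ],
)

```text
clock: 18.25
eef_pos: [0.4921, 0.0808, 0.1013]
orientation: [3.142, 0.0, -0.164]
contact_force: [0.2, -0.1, -0.6]
width: 0.0214
```

```bash
python3 t.py w14
```

```text
18.3 [0.4921 0.0809 0.1013] [-3.1416e+00  1.0000e-04 -1.6420e-01] blk -35.19 -30.15 F [-0.39 -0.09 -1.01] Fblk -0.37 -0.15 T [-0.021 -0.    -0.009]
```

Call:
servo_tool(
  moves=[
    {"jaw": 1, "dx": 0.01, "dy": 0, "dz": 0, "yaw": 0},
    {"jaw": 1, "dx": 0.02, "dy": 0, "dz": 0, "yaw": 0},
    {"jaw": 1, "dx": 0.03, "dy": 0, "dz": 0, "yaw": 0},
    {"jaw": 1, "dx": 0.04, "dy": 0, "dz": 0, "yaw": 0},
    {"jaw": 1, "dx": 0.04, "dy": 0, "dz": 0, "yaw": 0},
    {"jaw": 1, "dx": 0.04, "dy": 0, "dz": 0, "yaw": 0},
    {"jaw": 1, "dx": 0.04, "dy": 0, "dz": 0, "yaw": 0},
    {"jaw": 1, "dx": 0.04, "dy": 0, "dz": 0, "yaw": 0},
    {"jaw": 1, "dx": 0.04, "dy": 0, "dz": 0, "yaw": 0},
    {"jaw": 1, "dx": 0.04, "dy": 0, "dz": 0, "yaw": 0},
  ],
)

```text
clock: 19.3
eef_pos: [0.4923, 0.0808, 0.1012]
orientation: [3.142, 0.0, -0.164]
contact_force: [-1.7, 0.7, -0.2]
width: 0.0213
```

```bash
python3 t.py w15
```

```text
19.35 [0.4924 0.0808 0.1013] [ 3.1415e+00  4.0000e-04 -1.6420e-01] blk -34.95 -30.18 F [-1.79 -0.18  0.45] Fblk -1.73 -0.47 T [0.095 0.572 0.02 ]
```

Call:
servo_tool(
  moves=[
    {"jaw": 1, "dx": 0.01, "dy": 0, "dz": 0, "yaw": 0},
    {"jaw": 1, "dx": 0.01, "dy": 0, "dz": 0, "yaw": 0},
    {"jaw": 1, "dx": 0.01, "dy": 0, "dz": 0, "yaw": 0},
    {"jaw": 1, "dx": 0.01, "dy": 0, "dz": 0, "yaw": 0},
    {"jaw": 1, "dx": 0.01, "dy": 0, "dz": 0, "yaw": 0},
    {"jaw": 1, "dx": 0.01, "dy": 0, "dz": 0, "yaw": 0},
    {"jaw": 1, "dx": 0.01, "dy": 0, "dz": 0, "yaw": 0},
    {"jaw": 1, "dx": 0.01, "dy": 0, "dz": 0, "yaw": 0},
    {"jaw": 1, "dx": 0.01, "dy": 0, "dz": 0, "yaw": 0},
    {"jaw": 1, "dx": 0.01, "dy": 0, "dz": 0, "yaw": 0},
  ],
)

```text
clock: 20.35
eef_pos: [0.4925, 0.0808, 0.1012]
orientation: [3.142, 0.0, -0.164]
contact_force: [-4.0, 0.3, 1.1]
width: 0.0212
```

```bash
python3 t.py w16; python3 - <<'E'
import cv2
i=cv2.imread('pics/w16.png'); cv2.imwrite('pics/c16.png',cv2.resize(i[210:310,260:380],None,fx=6,fy=5.5,interpolation=cv2.INTER_CUBIC))
E
```

```text
20.4 [0.4925 0.0808 0.1013] [ 3.1415e+00  3.0000e-04 -1.6420e-01] blk -34.84 -30.17 F [-4.02  1.08  0.66] Fblk -4.14 0.41 T [0.246 1.059 0.003]
```

View pics/c16.png

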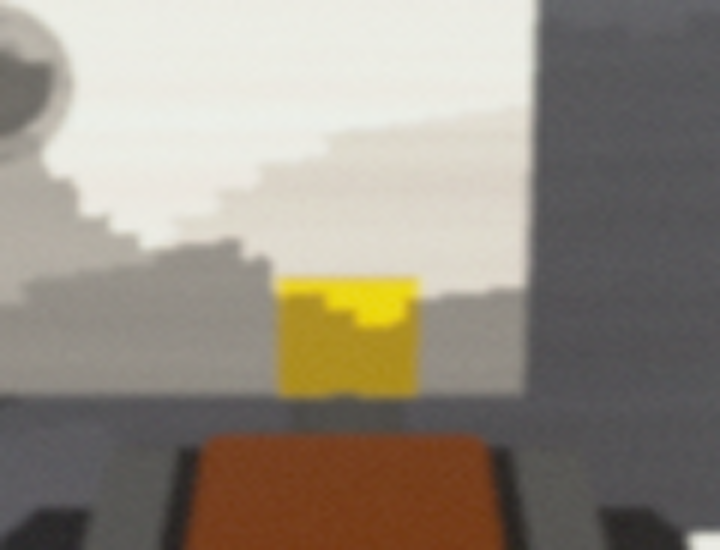

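Call:
servo_tool(
  moves=[
    {"jaw": 1, "dx": -0.3, "dy": 0, "dz": 0, "yaw": 0},
    {"jaw": 1, "dx": -1.2, "dy": -1, "dz": 0, "yaw": 0},
    {"jaw": 1, "dx": -1.5, "dy": -3.5, "dz": 0, "yaw": 0},
    {"jaw": 1, "dx": -1.5, "dy": -6, "dz": 0, "yaw": 0},
    {"jaw": 1, "dx": -1.5, "dy": -8.2, "dz": 0, "yaw": 0},
    {"jaw": 1, "dx": -1.2, "dy": -9.5, "dz": 0, "yaw": 0},
    {"jaw": 1, "dx": 0, "dy": -9.7, "dz": 0, "yaw": 0},
    {"jaw": 1, "dx": 1.5, "dy": -9.5, "dz": 0, "yaw": 0},
    {"jaw": 1, "dx": 3, "dy": -9.2, "dz": 0, "yaw": 0},
    {"jaw": 1, "dx": 3.45, "dy": -8.8, "dz": 0, "yaw": 0},
  ],
)

```text
clock: 21.4
eef_pos: [0.5432, 0.1602, 0.1013]
orientation: [3.141, -0.002, -0.166]
contact_force: [0.2, -1.0, -0.1]
width: 0.021
```

```bash
python3 t.py w17
```

```text
21.45 [0.5428 0.1593 0.1013] [ 3.1406e+00 -1.4000e-03 -1.6720e-01] blk 1.87 55.59 F [ 0.3  -1.12 -0.04] Fblk 0.48 -1.06 T [-0.117 -0.089  0.017]
```

View pics/w17.png

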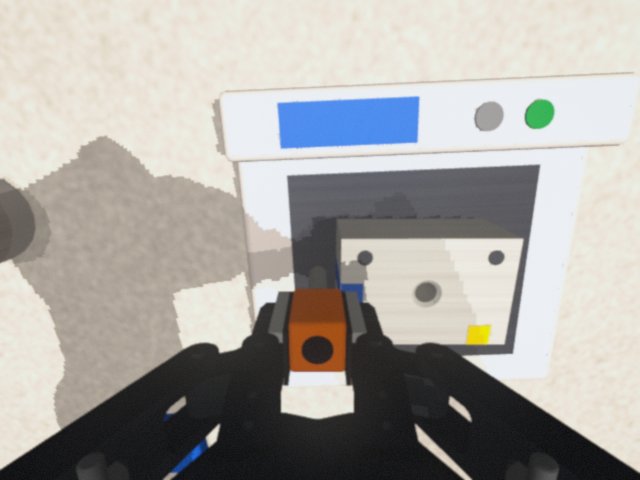

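Call:
servo_tool(
  moves=[
    {"jaw": 1, "dx": 0, "dy": 0, "dz": 0, "yaw": 0},
    {"jaw": 1, "dx": 0, "dy": 0, "dz": 0, "yaw": 0},
    {"jaw": 1, "dx": 0, "dy": 0, "dz": 0, "yaw": 0},
    {"jaw": 1, "dx": 0, "dy": 0, "dz": 0, "yaw": 0},
    {"jaw": 1, "dx": 0, "dy": 0, "dz": 0, "yaw": 0},
    {"jaw": 1, "dx": 0, "dy": 0, "dz": 0, "yaw": 0},
    {"jaw": 1, "dx": 0, "dy": 0, "dz": 0, "yaw": 0},
    {"jaw": 1, "dx": 0, "dy": 0, "dz": 0, "yaw": 0},
    {"jaw": 1, "dx": 0, "dy": 0, "dz": 0, "yaw": 0},
    {"jaw": 1, "dx": 0, "dy": 0, "dz": 0, "yaw": 0},
  ],
)

```text
clock: 22.45
eef_pos: [0.5411, 0.162, 0.1013]
orientation: [-3.142, -0.0, -0.164]
contact_force: [0.0, 0.2, -0.4]
width: 0.021
```

```bash
python3 t.py w18
```

```text
22.5 [0.5411 0.1619 0.1013] [-3.1416  0.     -0.1643] blk -0.28 57.87 F [-0.88  0.11 -1.24] Fblk -0.88 -0.04 T [-0.004 -0.03   0.027]
```

View pics/w18.png

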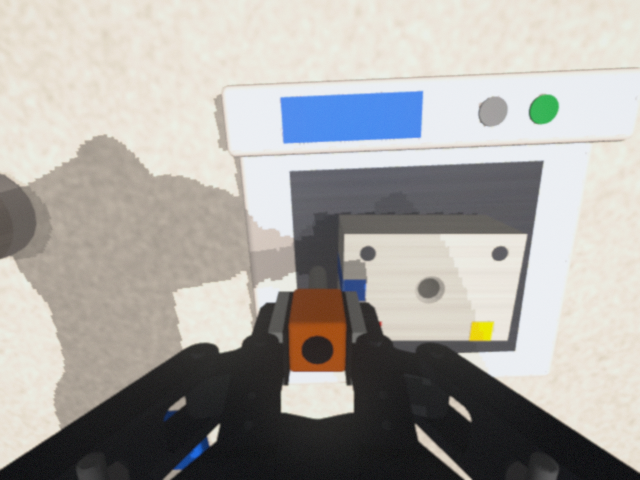

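Call:
servo_tool(
  moves=[
    {"jaw": 1, "dx": 0, "dy": 0.1, "dz": 0, "yaw": 0},
    {"jaw": 1, "dx": 0.02, "dy": 0.2, "dz": 0, "yaw": 0},
    {"jaw": 1, "dx": 0.03, "dy": 0.3, "dz": 0, "yaw": 0},
    {"jaw": 1, "dx": 0.03, "dy": 0.4, "dz": 0, "yaw": 0},
    {"jaw": 1, "dx": 0.03, "dy": 0.5, "dz": 0, "yaw": 0},
    {"jaw": 1, "dx": 0.03, "dy": 0.56, "dz": 0, "yaw": 0},
    {"jaw": 1, "dx": 0.03, "dy": 0.6, "dz": 0, "yaw": 0},
    {"jaw": 1, "dx": 0.03, "dy": 0.62, "dz": 0, "yaw": 0},
    {"jaw": 1, "dx": 0.03, "dy": 0.63, "dz": 0, "yaw": 0},
    {"jaw": 1, "dx": 0.03, "dy": 0.63, "dz": 0, "yaw": 0},
  ],
)

```text
clock: 23.5
eef_pos: [0.5403, 0.1557, 0.1013]
orientation: [-3.142, 0.0, -0.164]
contact_force: [0.4, -0.6, -1.2]
width: 0.0207
```

```bash
python3 t.py w19
```

```text
23.55 [0.5403 0.1557 0.1013] [-3.1415e+00 -1.0000e-04 -1.6420e-01] blk 0.04 51.62 F [ 0.09 -0.13 -0.54] Fblk 0.11 -0.12 T [0.    0.003 0.001]
```

View pics/w19.png

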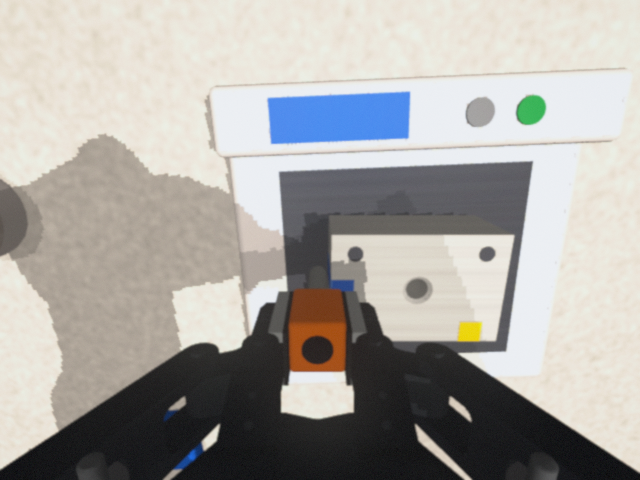

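Call:
servo_tool(
  moves=[
    {"jaw": 1, "dx": 0, "dy": 0.01, "dz": 0, "yaw": 0},
    {"jaw": 1, "dx": 0, "dy": 0.02, "dz": 0, "yaw": 0},
    {"jaw": 1, "dx": 0, "dy": 0.03, "dz": 0, "yaw": 0},
    {"jaw": 1, "dx": 0, "dy": 0.04, "dz": 0, "yaw": 0},
    {"jaw": 1, "dx": 0, "dy": 0.05, "dz": 0, "yaw": 0},
    {"jaw": 1, "dx": 0, "dy": 0.06, "dz": 0, "yaw": 0},
    {"jaw": 1, "dx": 0, "dy": 0.07, "dz": 0, "yaw": 0},
    {"jaw": 1, "dx": 0, "dy": 0.07, "dz": 0, "yaw": 0},
    {"jaw": 1, "dx": 0, "dy": 0.07, "dz": 0, "yaw": 0},
    {"jaw": 1, "dx": 0, "dy": 0.07, "dz": 0, "yaw": 0},
  ],
)

```text
clock: 24.55
eef_pos: [0.5402, 0.155, 0.1013]
orientation: [-3.142, 0.0, -0.164]
contact_force: [-0.2, -0.6, 0.5]
width: 0.0212
```

```bash
python3 t.py w20
```

```text
24.6 [0.5402 0.155  0.1013] [ 3.1416  0.     -0.1642] blk -0.01 50.88 F [ 0.31 -0.12  0.37] Fblk 0.33 -0.07 T [ 0.003  0.029 -0.021]
```

Call:
servo_tool(
  moves=[
    {"jaw": 1, "dx": 0, "dy": 0.01, "dz": 0, "yaw": 0},
    {"jaw": 1, "dx": 0, "dy": 0.02, "dz": 0, "yaw": 0},
    {"jaw": 1, "dx": 0, "dy": 0.03, "dz": 0, "yaw": 0},
    {"jaw": 1, "dx": 0, "dy": 0.04, "dz": 0, "yaw": 0},
    {"jaw": 1, "dx": 0, "dy": 0.05, "dz": 0, "yaw": 0},
    {"jaw": 1, "dx": 0, "dy": 0.05, "dz": 0, "yaw": 0},
    {"jaw": 1, "dx": 0, "dy": 0.05, "dz": 0, "yaw": 0},
    {"jaw": 1, "dx": 0, "dy": 0.05, "dz": 0, "yaw": 0},
    {"jaw": 1, "dx": 0, "dy": 0.05, "dz": 0, "yaw": 0},
    {"jaw": 1, "dx": 0, "dy": 0.05, "dz": 0, "yaw": 0},
  ],
)

```text
clock: 25.6
eef_pos: [0.5401, 0.1545, 0.1013]
orientation: [-3.142, 0.0, -0.164]
contact_force: [1.1, 0.3, -0.3]
width: 0.0213
```

```bash
python3 t.py w21
```

```text
25.65 [0.5401 0.1545 0.1013] [-3.1416  0.     -0.1642] blk -0.01 50.42 F [ 0.3   0.76 -1.4 ] Fblk 0.17 0.8 T [-0.009 -0.008  0.026]
```

Call:
servo_tool(
  moves=[
    {"jaw": 1, "dx": 0, "dy": 0.01, "dz": 0, "yaw": 0},
    {"jaw": 1, "dx": 0, "dy": 0.02, "dz": 0, "yaw": 0},
    {"jaw": 1, "dx": 0, "dy": 0.03, "dz": 0, "yaw": 0},
    {"jaw": 1, "dx": 0, "dy": 0.04, "dz": 0, "yaw": 0},
    {"jaw": 1, "dx": 0, "dy": 0.04, "dz": 0, "yaw": 0},
    {"jaw": 1, "dx": 0, "dy": 0.04, "dz": 0, "yaw": 0},
    {"jaw": 1, "dx": 0, "dy": 0.04, "dz": 0, "yaw": 0},
    {"jaw": 1, "dx": 0, "dy": 0.04, "dz": 0, "yaw": 0},
    {"jaw": 1, "dx": 0, "dy": 0.04, "dz": 0, "yaw": 0},
    {"jaw": 1, "dx": 0, "dy": 0.04, "dz": 0, "yaw": 0},
  ],
)

```text
clock: 26.65
eef_pos: [0.5401, 0.1541, 0.1013]
orientation: [-3.142, 0.0, -0.164]
contact_force: [0.7, -0.9, -1.2]
width: 0.021
```

```bash
python3 t.py w22
```

```text
26.7 [0.54   0.1541 0.1013] [-3.1416  0.     -0.1641] blk -0.01 50.03 F [-0.02 -0.47 -1.47] Fblk 0.06 -0.47 T [ 0.003  0.016 -0.062]
```

Call:
servo_tool(
  moves=[
    {"jaw": 1, "dx": 0, "dy": 0.01, "dz": 0, "yaw": 0},
    {"jaw": 1, "dx": 0, "dy": 0.02, "dz": 0, "yaw": 0},
    {"jaw": 1, "dx": 0, "dy": 0.03, "dz": 0, "yaw": 0},
    {"jaw": 1, "dx": 0, "dy": 0.04, "dz": 0, "yaw": 0},
    {"jaw": 1, "dx": 0, "dy": 0.04, "dz": 0, "yaw": 0},
    {"jaw": 1, "dx": 0, "dy": 0.04, "dz": 0, "yaw": 0},
    {"jaw": 1, "dx": 0, "dy": 0.04, "dz": 0, "yaw": 0},
    {"jaw": 1, "dx": 0, "dy": 0.04, "dz": 0, "yaw": 0},
    {"jaw": 1, "dx": 0, "dy": 0.04, "dz": 0, "yaw": 0},
    {"jaw": 1, "dx": 0, "dy": 0.04, "dz": 0, "yaw": 0},
  ],
)

```text
clock: 27.7
eef_pos: [0.54, 0.1538, 0.1013]
orientation: [-3.141, -0.0, -0.164]
contact_force: [-0.1, 2.1, -0.9]
width: 0.0211
```

```bash
python3 t.py w23
```

```text
27.75 [0.54   0.1538 0.1013] [-3.1415e+00 -1.0000e-04 -1.6420e-01] blk 0.03 49.7 F [0.63 0.57 0.04] Fblk 0.53 0.67 T [ 0.317 -0.016 -0.034]
```

Call:
servo_tool(
  moves=[
    {"jaw": 1, "dx": 0, "dy": 0.01, "dz": 0, "yaw": 0},
    {"jaw": 1, "dx": 0, "dy": 0.02, "dz": 0, "yaw": 0},
    {"jaw": 1, "dx": 0, "dy": 0.02, "dz": 0, "yaw": 0},
    {"jaw": 1, "dx": 0, "dy": 0.02, "dz": 0, "yaw": 0},
    {"jaw": 1, "dx": 0, "dy": 0.02, "dz": 0, "yaw": 0},
    {"jaw": 1, "dx": 0, "dy": 0.02, "dz": 0, "yaw": 0},
    {"jaw": 1, "dx": 0, "dy": 0.02, "dz": 0, "yaw": 0},
    {"jaw": 1, "dx": 0, "dy": 0.02, "dz": 0, "yaw": 0},
    {"jaw": 1, "dx": 0, "dy": 0.02, "dz": 0, "yaw": 0},
    {"jaw": 1, "dx": 0, "dy": 0.02, "dz": 0, "yaw": 0},
  ],
)

```text
clock: 28.75
eef_pos: [0.54, 0.1537, 0.1013]
orientation: [-3.141, -0.0, -0.164]
contact_force: [1.3, 3.9, -0.8]
width: 0.0211
```

```bash
python3 t.py w24
```

```text
28.8 [0.54   0.1537 0.1014] [-3.1413e+00 -1.0000e-04 -1.6410e-01] blk 0.05 49.55 F [ 0.17  3.31 -0.37] Fblk -0.38 3.3 T [ 0.931 -0.079 -0.026]
```

View pics/w24.png

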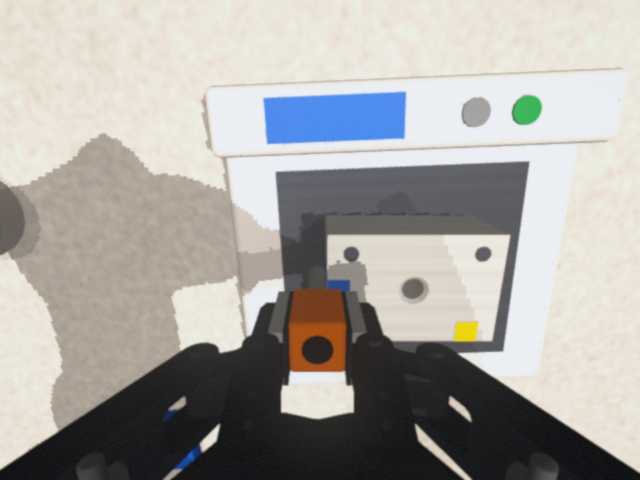

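Call:
servo_tool(
  moves=[
    {"jaw": 1, "dx": 0, "dy": -0.2, "dz": 0, "yaw": 0},
    {"jaw": 1, "dx": 0, "dy": -0.5, "dz": -0.5, "yaw": 0},
    {"jaw": 1, "dx": 0, "dy": -0.5, "dz": -2.2, "yaw": 0},
    {"jaw": 1, "dx": 0, "dy": -0.5, "dz": -3.6, "yaw": 0},
    {"jaw": 1, "dx": 0, "dy": 0.5, "dz": -3.8, "yaw": 0},
    {"jaw": 1, "dx": -0.02, "dy": 2.2, "dz": -3.8, "yaw": 0},
    {"jaw": 1, "dx": -0.02, "dy": 3.8, "dz": -3.8, "yaw": 0},
    {"jaw": 1, "dx": -0.02, "dy": 4.7, "dz": -3.8, "yaw": 0},
    {"jaw": 1, "dx": -0.02, "dy": 4.95, "dz": -3.8, "yaw": 0},
    {"jaw": 1, "dx": -0.02, "dy": 4.95, "dz": -3.8, "yaw": 0},
  ],
)

```text
clock: 29.8
eef_pos: [0.5315, 0.1041, 0.1391]
orientation: [3.142, 0.0, -0.165]
contact_force: [0.3, -0.2, -0.4]
width: 0.0209
```

Call:
servo_tool(
  moves=[
    {"jaw": 1, "dx": 0, "dy": 0, "dz": 0.3, "yaw": 0},
    {"jaw": 1, "dx": 0, "dy": 0, "dz": 0.5, "yaw": 0},
    {"jaw": 1, "dx": 0, "dy": 0, "dz": 0.5, "yaw": 0},
    {"jaw": 1, "dx": 0, "dy": 0, "dz": 0.5, "yaw": 0},
    {"jaw": 1, "dx": 0, "dy": 0, "dz": 0.5, "yaw": 0},
    {"jaw": 1, "dx": 0, "dy": 0, "dz": 0.5, "yaw": 0},
    {"jaw": 1, "dx": 0, "dy": 0, "dz": 0.5, "yaw": 0},
    {"jaw": 1, "dx": 0, "dy": 0, "dz": 0.5, "yaw": 0},
    {"jaw": 1, "dx": 0, "dy": 0, "dz": 0.5, "yaw": 0},
    {"jaw": 1, "dx": 0, "dy": 0, "dz": 0.5, "yaw": 0},
  ],
)

```text
clock: 30.8
eef_pos: [0.5316, 0.1047, 0.1343]
orientation: [-3.142, 0.0, -0.164]
contact_force: [0.5, -0.4, -1.9]
width: 0.0214
```

```bash
python3 t.py w25
```

```text
30.85 [0.5317 0.1047 0.1343] [-3.1416  0.     -0.1643] blk -0.11 -0.13 F [ 0.26 -0.06 -0.25] Fblk 0.27 -0.02 T [-0.002  0.029  0.017]
```

View pics/w25.png

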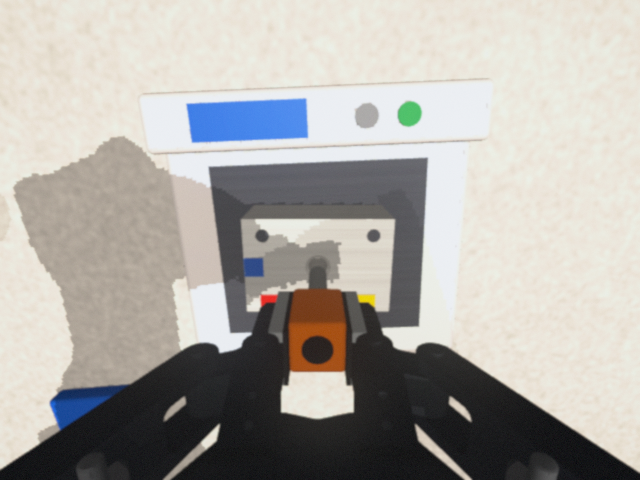

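Call:
servo_tool(
  moves=[
    {"jaw": 1, "dx": 0, "dy": 0.01, "dz": 0.2, "yaw": 0},
    {"jaw": 1, "dx": 0, "dy": 0.01, "dz": 0.4, "yaw": 0},
    {"jaw": 1, "dx": 0, "dy": 0.01, "dz": 0.6, "yaw": 0},
    {"jaw": 1, "dx": 0, "dy": 0.01, "dz": 0.75, "yaw": 0},
    {"jaw": 1, "dx": 0, "dy": 0.01, "dz": 0.85, "yaw": 0},
    {"jaw": 1, "dx": 0, "dy": 0.01, "dz": 0.95, "yaw": 0},
    {"jaw": 1, "dx": 0, "dy": 0.01, "dz": 1.05, "yaw": 0},
    {"jaw": 1, "dx": 0, "dy": 0.01, "dz": 1.1, "yaw": 0},
    {"jaw": 1, "dx": 0, "dy": 0.01, "dz": 1.1, "yaw": 0},
    {"jaw": 1, "dx": 0, "dy": 0.01, "dz": 1.1, "yaw": 0},
  ],
)

```text
clock: 31.85
eef_pos: [0.5317, 0.1046, 0.1233]
orientation: [-3.142, -0.0, -0.164]
contact_force: [0.7, 0.2, -0.3]
width: 0.021
```

```bash
python3 t.py w26
```

```text
31.9 [0.5317 0.1046 0.1234] [-3.1415e+00 -1.0000e-04 -1.6420e-01] blk -0.08 -0.19 F [-0.66 -0.78 -1.11] Fblk -0.52 -0.88 T [-0.027 -0.003  0.018]
```

Call:
servo_tool(
  moves=[
    {"jaw": 1, "dx": 0, "dy": 0, "dz": 0.15, "yaw": 0},
    {"jaw": 1, "dx": 0, "dy": 0, "dz": 0.3, "yaw": 0},
    {"jaw": 1, "dx": 0, "dy": 0, "dz": 0.45, "yaw": 0},
    {"jaw": 1, "dx": 0, "dy": 0, "dz": 0.6, "yaw": 0},
    {"jaw": 1, "dx": 0, "dy": 0, "dz": 0.75, "yaw": 0},
    {"jaw": 1, "dx": 0, "dy": 0, "dz": 0.9, "yaw": 0},
    {"jaw": 1, "dx": 0, "dy": 0, "dz": 1.05, "yaw": 0},
    {"jaw": 1, "dx": 0, "dy": 0, "dz": 1.1, "yaw": 0},
    {"jaw": 1, "dx": 0, "dy": 0, "dz": 1.1, "yaw": 0},
    {"jaw": 1, "dx": 0, "dy": 0, "dz": 1.1, "yaw": 0},
  ],
)

```text
clock: 32.9
eef_pos: [0.5317, 0.1047, 0.1123]
orientation: [-3.142, -0.0, -0.164]
contact_force: [-0.2, 0.7, -0.6]
width: 0.0214
```

```bash
python3 t.py w27
```

```text
32.95 [0.5317 0.1046 0.1124] [-3.1415e+00 -1.0000e-04 -1.6430e-01] blk -0.08 -0.2 F [-0.26 -0.02 -0.41] Fblk -0.25 -0.07 T [-0.015  0.016  0.019]
```

Call:
servo_tool(
  moves=[
    {"jaw": 1, "dx": 0, "dy": 0, "dz": 0.2, "yaw": 0},
    {"jaw": 1, "dx": 0, "dy": 0, "dz": 0.4, "yaw": 0},
    {"jaw": 1, "dx": 0, "dy": 0, "dz": 0.6, "yaw": 0},
    {"jaw": 1, "dx": 0, "dy": 0, "dz": 0.8, "yaw": 0},
    {"jaw": 1, "dx": 0, "dy": 0, "dz": 1, "yaw": 0},
    {"jaw": 1, "dx": 0, "dy": 0, "dz": 1.2, "yaw": 0},
    {"jaw": 1, "dx": 0, "dy": 0, "dz": 1.4, "yaw": 0},
    {"jaw": 1, "dx": 0, "dy": 0, "dz": 1.55, "yaw": 0},
    {"jaw": 1, "dx": 0, "dy": 0, "dz": 1.65, "yaw": 0},
    {"jaw": 1, "dx": 0, "dy": 0, "dz": 1.65, "yaw": 0},
  ],
)

```text
clock: 33.95
eef_pos: [0.5316, 0.1046, 0.0957]
orientation: [3.142, 0.0, -0.164]
contact_force: [-0.5, 1.0, -0.3]
width: 0.0212
```

```bash
python3 t.py w28
```

```text
34.0 [0.5316 0.1046 0.0958] [ 3.1416e+00  1.0000e-04 -1.6420e-01] blk -0.13 -0.23 F [-0.57  0.77 -1.27] Fblk -0.69 0.66 T [-0.006  0.009 -0.018]
```

Call:
servo_tool(
  moves=[
    {"jaw": 1, "dx": 0, "dy": 0, "dz": 0.02, "yaw": 0},
    {"jaw": 1, "dx": 0, "dy": 0, "dz": 0.04, "yaw": 0},
    {"jaw": 1, "dx": 0, "dy": 0, "dz": 0.06, "yaw": 0},
    {"jaw": 1, "dx": 0, "dy": 0, "dz": 0.08, "yaw": 0},
    {"jaw": 1, "dx": 0, "dy": 0, "dz": 0.1, "yaw": 0},
    {"jaw": 1, "dx": 0, "dy": 0, "dz": 0.12, "yaw": 0},
    {"jaw": 1, "dx": 0, "dy": 0, "dz": 0.12, "yaw": 0},
    {"jaw": 1, "dx": 0, "dy": 0, "dz": 0.12, "yaw": 0},
    {"jaw": 1, "dx": 0, "dy": 0, "dz": 0.12, "yaw": 0},
    {"jaw": 1, "dx": 0, "dy": 0, "dz": 0.12, "yaw": 0},
  ],
)

```text
clock: 35.0
eef_pos: [0.5316, 0.1046, 0.0946]
orientation: [-3.142, 0.0, -0.164]
contact_force: [-0.3, -0.3, -0.5]
width: 0.0212
```

```bash
python3 t.py w29
```

```text
35.05 [0.5316 0.1046 0.0946] [ 3.1416 -0.     -0.1642] blk -0.12 -0.23 F [-0.07  0.05 -1.3 ] Fblk -0.08 0.04 T [0.042 0.013 0.005]
```

Call:
servo_tool(
  moves=[
    {"jaw": 1, "dx": 0, "dy": 0, "dz": 0.01, "yaw": 0},
    {"jaw": 1, "dx": 0, "dy": 0, "dz": 0.02, "yaw": 0},
    {"jaw": 1, "dx": 0, "dy": 0, "dz": 0.03, "yaw": 0},
    {"jaw": 1, "dx": 0, "dy": 0, "dz": 0.04, "yaw": 0},
    {"jaw": 1, "dx": 0, "dy": 0, "dz": 0.05, "yaw": 0},
    {"jaw": 1, "dx": 0, "dy": 0, "dz": 0.05, "yaw": 0},
    {"jaw": 1, "dx": 0, "dy": 0, "dz": 0.05, "yaw": 0},
    {"jaw": 1, "dx": 0, "dy": 0, "dz": 0.05, "yaw": 0},
    {"jaw": 1, "dx": 0, "dy": 0, "dz": 0.05, "yaw": 0},
    {"jaw": 1, "dx": 0, "dy": 0, "dz": 0.05, "yaw": 0},
  ],
)

```text
clock: 36.05
eef_pos: [0.5317, 0.1046, 0.0941]
orientation: [-3.142, -0.0, -0.164]
contact_force: [0.6, 0.3, -2.2]
width: 0.021
```

```bash
python3 t.py w30
```

```text
36.1 [0.5317 0.1046 0.0941] [-3.1416 -0.     -0.1642] blk -0.11 -0.19 F [-0.07  0.09 -0.31] Fblk -0.09 0.08 T [-0.05  -0.015 -0.01 ]
```

Call:
servo_tool(
  moves=[
    {"jaw": 1, "dx": 0, "dy": 0, "dz": 0.01, "yaw": 0},
    {"jaw": 1, "dx": 0, "dy": 0, "dz": 0.02, "yaw": 0},
    {"jaw": 1, "dx": 0, "dy": 0, "dz": 0.03, "yaw": 0},
    {"jaw": 1, "dx": 0, "dy": 0, "dz": 0.03, "yaw": 0},
    {"jaw": 1, "dx": 0, "dy": 0, "dz": 0.03, "yaw": 0},
    {"jaw": 1, "dx": 0, "dy": 0, "dz": 0.03, "yaw": 0},
    {"jaw": 1, "dx": 0, "dy": 0, "dz": 0.03, "yaw": 0},
    {"jaw": 1, "dx": 0, "dy": 0, "dz": 0.03, "yaw": 0},
    {"jaw": 1, "dx": 0, "dy": 0, "dz": 0.03, "yaw": 0},
    {"jaw": 1, "dx": 0, "dy": 0, "dz": 0.03, "yaw": 0},
  ],
)

```text
clock: 37.1
eef_pos: [0.5317, 0.1046, 0.0938]
orientation: [-3.142, -0.0, -0.164]
contact_force: [-1.3, -0.3, 1.8]
width: 0.021
```

```bash
python3 t.py w31
```

```text
37.15 [0.5317 0.1046 0.0939] [-3.1415e+00 -1.0000e-04 -1.6420e-01] blk -0.07 -0.2 F [ 0.31 -0.02  2.22] Fblk 0.31 0.03 T [-0.039  0.129 -0.016]
```

Call:
servo_tool(
  moves=[
    {"jaw": 1.8, "dx": 0, "dy": 0, "dz": 0, "yaw": 0},
    {"jaw": 2.2, "dx": 0, "dy": 0, "dz": 0, "yaw": 0},
    {"jaw": 2.5, "dx": 0, "dy": 0, "dz": 0, "yaw": 0},
    {"jaw": 2.8, "dx": 0, "dy": 0, "dz": 0, "yaw": 0},
    {"jaw": 3.2, "dx": 0, "dy": 0, "dz": 0, "yaw": 0},
    {"jaw": 3.6, "dx": 0, "dy": 0, "dz": 0, "yaw": 0},
    {"jaw": 4, "dx": 0, "dy": 0, "dz": 0, "yaw": 0},
    {"jaw": 4.5, "dx": 0, "dy": 0, "dz": 0, "yaw": 0},
    {"jaw": 5, "dx": 0, "dy": 0, "dz": 0, "yaw": 0},
    {"jaw": 5, "dx": 0, "dy": 0, "dz": 0, "yaw": 0},
  ],
)

```text
clock: 38.15
eef_pos: [0.5316, 0.1046, 0.0938]
orientation: [-3.142, 0.0, -0.164]
contact_force: [0.5, -0.4, -0.2]
width: 0.05
```

```bash
python3 t.py w32
```

```text
38.2 [0.5316 0.1046 0.0938] [-3.1416  0.     -0.1642] blk -0.13 -0.21 F [-0.    0.79 -0.45] Fblk -0.13 0.78 T [-0.043  0.002 -0.025]
```

View pics/w32.png

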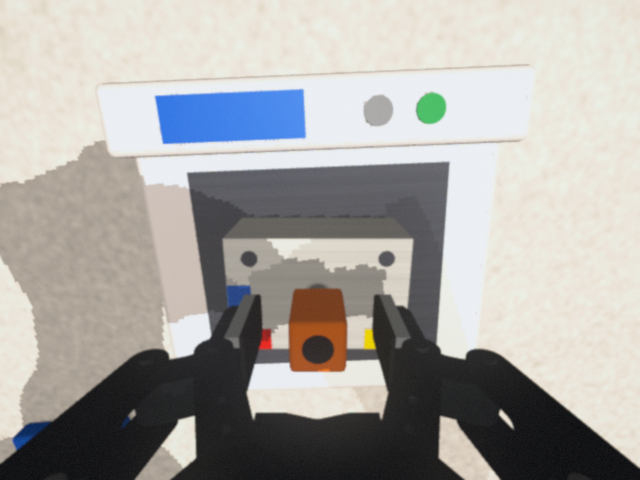

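The probe now stands free at image (318,330), with both fingers clear of it. Next I lift straight up.

Call:
servo_tool(
  moves=[
    {"jaw": 5, "dx": 0, "dy": 0, "dz": -0.5, "yaw": 0},
    {"jaw": 5, "dx": 0, "dy": 0, "dz": -1.5, "yaw": 0},
    {"jaw": 5, "dx": 0, "dy": 0, "dz": -3, "yaw": 0},
    {"jaw": 5, "dx": 0, "dy": 0, "dz": -5, "yaw": 0},
    {"jaw": 5, "dx": 0, "dy": 0, "dz": -7, "yaw": 0},
    {"jaw": 5, "dx": 0, "dy": 0, "dz": -9, "yaw": 0},
    {"jaw": 5, "dx": -1, "dy": 0, "dz": -11, "yaw": 0},
    {"jaw": 5, "dx": -3, "dy": 0, "dz": -12, "yaw": 0},
    {"jaw": 5, "dx": -5, "dy": 0, "dz": -12, "yaw": 0},
    {"jaw": 5, "dx": -5, "dy": 0, "dz": -12, "yaw": 0},
  ],
)

```text
clock: 39.2
eef_pos: [0.4803, 0.1132, 0.2151]
orientation: [-3.141, 0.0, -0.163]
contact_force: [0.4, -0.5, -0.4]
width: 0.0499
```

```bash
python3 t.py w33; python3 - <<'E'
from h import *
snap('scene','s33')
z=np.load('pics/w33.npz');im,d,K,P=z['im'],z['d'],z['K'],z['pose']
vv,uu=np.mgrid[:480,:640]
W=(np.stack([(uu-K[0,2])/K[0,0]*d,-(vv-K[1,2])/K[1,1]*d,-d,np.ones_like(d)],-1)@P.T)[...,:3]
m=(d>0)&(abs(W[...,0]-.5317)<.025)&(abs(W[...,1]-.1046)<.025)&(W[...,2]>.115)&(W[...,2]<.14)
print(m.sum(),np.median(W[m],0),cv2.minAreaRect(W[m][:,:2].astype(np.float32)*1000))
E
```

```text
39.25 [0.4817 0.113  0.2149] [-3.1408e+00 -8.0000e-04 -1.6340e-01] blk -50.77 -0.15 F [0.19 0.04 0.16] Fblk 0.18 0.07 T [-0.059 -0.056 -0.049]
1100 [0.5326122  0.10486348 0.12500569] ((532.0186767578125, 105.06803894042969), (22.012550354003906, 22.001605987548828), 76.85449981689453)
```

View pics/w33.png

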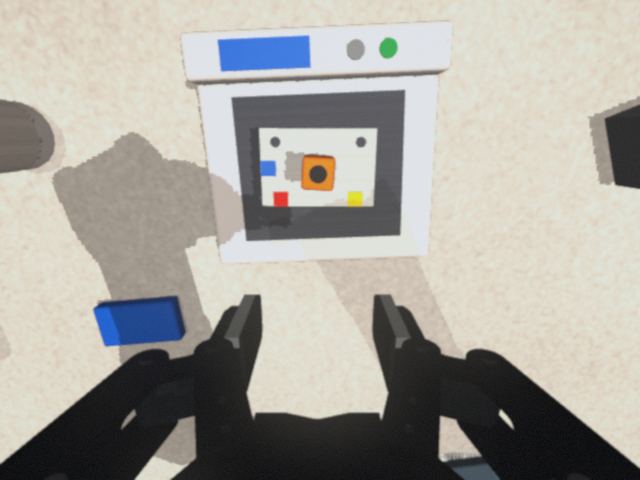

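View pics/s33.png

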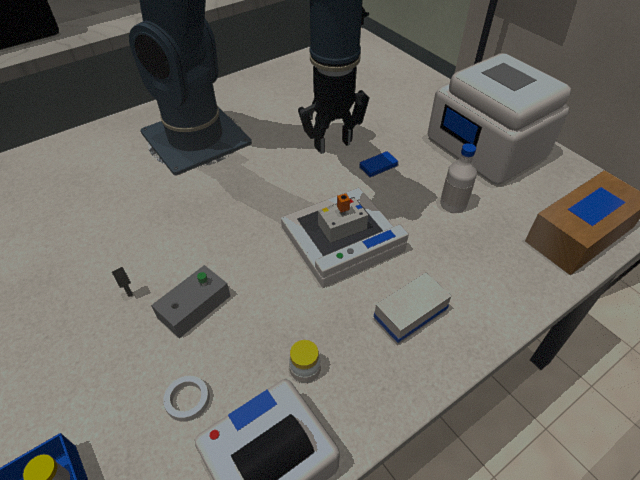

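```bash
python3 -c "
from rig import manip
print(manip.sign_off(), manip.observe()['clock'])"
```

```text
the job is handed in; nothing more can be done
the job is handed in; nothing more can be done
```

The job is handed in: the orange probe is standing in the block's well, after touching the red, yellow and blue marks in that order. The clock was at about 39.3 s of the allowed 70 s.

- **Touches:** I held each mark for about a second. The settled force was about 4.4 N at red, 4.1 N at yellow and 3.5 N at blue. Force was only read at the end of each one-second move, so brief peaks were not seen. The pin looked centred on red and yellow in the wrist pictures. At blue the head hid most of the mark, so I judged that one from position.
- **Block position:** The touches put the block's centre at about (0.532, 0.105) m, turned −0.164 rad. That agrees with the camera estimate to within about 0.3 mm.
- **Seating:** The pin went down the well with no measurable side force and met the floor at about 3 N, at the expected height.
- **Last checks:** After release, the head's top measured 125 mm above the table, which matches a fully seated probe, and its outline was square at 22 x 22 mm. The gripper was clear and read no force. In the final scene picture nothing else had visibly moved. No check failed or disagreed.

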